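# Find a pulley's high spot and balance it

### The arm

A 6-joint arm with a two-finger parallel gripper is mounted at the origin on a cart in front of the work surface, level with it; the furniture and walls round the work are solid. World frame = base frame: x ahead of the robot, y to its left, z up, the work surface at z = 0. Lengths are in mm, angles in degrees, forces in N, time in s.
With the tool pointing down it reaches from about 300 to 850 mm from the base axis. Payload 4.2 kg.
Tool frame: the origin (TCP) lies between the finger pads; the fingertips stand 19 mm ahead of it and the grasp point (between the pads) is the TCP (env.tips_ahead is the distance from the TCP to the fingertips, in mm); z points along the fingers, y is the direction in which the jaws open and shut (so a half turn about z gives the same grasp; the last joint's range is limited). The gripper opens to 91 mm and grips with 3 to 60 N. Pads are 32 mm wide; open, the fingers measure 118 mm over their backs; the gripper's body (76 mm by 178 mm) begins 60 mm behind the grasp point.
Start: joints at [-70.531, 18.312, 89.639, -0, 72.044, -1.146], TCP at [202.453, -538.195, 232.976] pointing down, gripper open.
Joint ranges: [-177.97, 177.97], [-48.28, 115.42], [12.27, 149.76], [-77.06, 257.06], [2.81, 150.46], [-146.56, 146.56]. Speed limits (degrees/s): [147.25, 147.25, 180, 180, 180, 180].

### API

Orientations are given as [roll, pitch, yaw] about the fixed x, y, z axes, in that order (R = Rz(yaw) Ry(pitch) Rx(roll)).
In Python, from workcell import telemetry, viewer, job_done, env gives the robot as it stands. The module is installed in compiled form; this text tells all that it offers.
- The arm moves only by the shell command python3 -m jog 'ROWS' [FORCE]. ROWS is JSON, a list of rows, each a list of 3 entries, a list of its own where there are three numbers: the shift along the tool's x, y, z in cm, then the turn about the tool's z in degrees, then the opening, from 0 (shut) to 1 (fully open). A call has 1 to 10 rows; each row shifts and turns the pose as measured when the row begins, along the tool's axes as they then stand; what a row does not reach is not made up. A row lasts 1/8 s, in which the tool goes at most 62.5 mm and 10.7 degrees, less where a joint would pass 70% of its speed; a pose out of reach is approached as far as the arm can. A call is refused whole if a number of a shift passes 6.25 or a number of a turn 10.7, either way. A call with a gripper value outside its range is refused whole. The fingers move at their own pace and stop on an object; FORCE is the grip in N (left out, the last holds). Time passes only in rows, so rows that do not move let the fingers close. It gives the time, the measured TCP pose, the force and the opening at its end, in the units of the state.
- telemetry.state(): the state, without advancing time (a new reading comes with each control period).
- viewer.grab_frame(name): name is "side" or "top"; returns a dict with "color" (420x560x3 uint8, red, green, blue), "K" (3x3 intrinsics, pixels), "rvec" (rotation vector, rad) and "tvec" (3), from world to camera coordinates, as OpenCV has them. Camera axes: x right, y down, z forward; pixel columns grow to the right and rows downward; lengths in mm; the calibration is good to about 2 mm. A picture is of the moment at which its call begins. There is no depth.
- job_done(): hands the job in, once; it reports no verdict.
The state is a dict: "time_s": time; "qpos": joint angles; "qvel": joint speeds; "effort": joint torques, N m; "ee_pos": TCP position; "ee_rot": TCP orientation; "force": force on the tool from outside, world axes, zero at the start; "torque": the same for the moment, N m; "gripper_width": finger opening in mm.
Only numpy, scipy, OpenCV 4.12 (cv2) and the standard library are available. Lean on these libraries where they do the work, as an engineer would, in place of code of your own. Each camera call takes 0.05 s, during which the arm holds its last target. There are 200 camera calls.

### The job

First clear last job's weights off the pulley into the shallow tray. Then slowly turn the pulley by its hub until its high spot stands at the gauge's feeler (needle at its highest reading) and leave it there, and lay every medium weight (38 mm long) from the bench flat on the side of the pulley facing away from the gauge, between the two index posts. Leave the short and long weights on the bench, keep clear of the gauge, and do not disturb the other things lying about.

Things in the scene. Friction and masses are not known exactly. Their poses are not given: they have to be found in the camera images.
- stand: truing stand, fixed. Origin on the spindle axis at bench level, x axis towards the gauge, z up. Its pulley is a level disc: flat top 82 mm up, of radius 85 mm inside a bead 4 mm high; rim radius 94 mm. Index posts (10 mm thick, 88 mm high) at x -78, y +-78 mm. Gauge (feeler, post, dial) at x 95 to 180 mm, up to 120 mm high.
- hub (a point): centre of the pulley's hub knob: round, upright, ribbed, 32 mm diameter, 42 mm high (82 to 124 mm above the bench), on the spindle axis; this point is half-way up. Grip it from above to turn the pulley. Spindle friction (about 0.12 N m) holds the pulley where it is left.
- pulley (a joint): turn of the pulley since the start, rad, growing anticlockwise seen from above; no end stops. It is 0 at every start and does not tell where the high spot is: the rim is 4 mm out of centre in a direction that differs from start to start. Turn slowly, well under 2 rad/s.
- needle (a joint): needle of the dial gauge, rad: grows (clockwise as the robot sees the dial) as the rim pushes the feeler out; at 0 it points away from the pulley. One maximum and one minimum per turn, close to a sine of the pulley's angle; the maximum means high spot at the feeler. Its greatest value, a little over 1, is found by turning.
- light_side (a point): fixed point of the stand (does not turn) at the height of the pulley's flat top, 55 mm from the spindle axis, straight opposite the gauge, midway between the index posts. Lay the medium weights (two or three) about here, for example in a row along the stand's y axis, lengths along it, 43 mm apart.
- old_1_c (a point): centre of a short steel balance weight left on the pulley: bar 26 x 18 x 16 mm with a small dark spot on top, length along its x axis, z up; this point is 8 mm above its underside. May be absent.
- old_2_c (a point): centre of another such short weight left on the pulley, 26 x 18 x 16 mm, length along its x axis. May be absent.
- medium_1_c (a point): centre of a medium steel balance weight on the bench: bar 38 x 18 x 16 mm, length along its x axis, z up. May be absent.
- medium_2_c (a point): centre of another medium weight, 38 x 18 x 16 mm, length along its x axis. May be absent.
- medium_3_c (a point): centre of another medium weight, 38 x 18 x 16 mm, length along its x axis. May be absent.
- short_1_c (a point): centre of a short weight, 26 x 18 x 16 mm, lying on the bench; to be left there.
- long_1_c (a point): centre of a long weight, 52 x 18 x 16 mm, lying on the bench; to be left there.
- tray: shallow open aluminium tray, fixed, 85 (x) x 130 (y) x 22 mm outside, walls and floor 3 mm; origin at the centre of its underside. The green toolbox, about 0.17 m high, begins 25 to 45 mm behind its far wall.
- gauge: dial gauge on the stand, with its post and dial (48 mm across); its origin is that of the stand (on the spindle axis, bench level).
- brass_cylinder: bystander: brass lock cylinder, 43 x 24 x 40 mm
- yellow_tape: bystander: yellow tape measure, 32 x 75 x 67 mm
- brass_plate: bystander: brass trim plate lying flat, 80 x 36 x 9 mm
- spanner: bystander: ring spanner, 179 x 25 x 7 mm
- old_3_c (a point): centre of another such short weight left on the pulley, 26 x 18 x 16 mm, length along its x axis. May be absent.
- pin_case: flat closed parts case with a clear lid, fixed beyond the loose weights: 150 (x) x 230 (y) x 46 mm high, origin at the centre of its underside.

How it is judged:
By the outcome, as a careful person would: the job done as asked, in the order asked, and still so for the second after the job is handed in, with the robot touching nothing.
Of old_1, old_2, old_3 only 2 to 3 are there at a start; the rules pass over those that are not, and their reading is None.
Of medium_1, medium_2, medium_3 only 2 to 3 are there at a start; the rules pass over those that are not, and their reading is None.
At some moment in a run one of medium_1, medium_2, medium_3 may be knocked a few centimetres aside while the robot is not near it.
Once in a run the grip may slacken for a moment while it holds something.
It also fails if it takes over 210 s, if anything falls off the work surface, if the arm or the gripper's body presses on something with over 40 N, if the wrist force passes 120 N, or if a joint passes its speed limit or range.

## Working session

There is one attempt and no reset: what is moved stays moved. The work goes in short steps, Python scripts to look and compute and a shell command to move; the robot and the scene stay as the last step left them, time stands still between calls to the robot, and variables do not carry over. Pictures are saved under pics/ and viewed, about 12 in all and at most 16, crops included, and the job is handed in when it is done.

```bash
mkdir -p pics
cat > h.py <<'E'
import numpy as np, cv2
from workcell import telemetry, viewer, env
from scipy.spatial.transform import Rotation as R
def grab(n,f=None):
    d=viewer.grab_frame(n)
    if f: cv2.imwrite(f,d["color"][:,:,::-1])
    return d
def ray(d,uv,z):
    K=np.array(d["K"]);Rm=cv2.Rodrigues(np.array(d["rvec"],float))[0];t=np.array(d["tvec"],float).ravel()
    c=-Rm.T@t; v=Rm.T@np.linalg.inv(K)@np.array([uv[0],uv[1],1.]); return c+v*(z-c[2])/v[2]
def proj(d,p):
    return cv2.projectPoints(np.array(p,float).reshape(-1,3),np.array(d["rvec"],float),np.array(d["tvec"],float),np.array(d["K"],float),None)[0].reshape(-1,2)
E
python3 - <<'E'
from h import *
import pickle
D={n:grab(n,f'pics/{n}0.png') for n in('side','top')}
pickle.dump(D,open('d0.pkl','wb'))
for n,d in D.items():
    Rm=cv2.Rodrigues(np.array(d["rvec"],float))[0]; print(n,-Rm.T@np.array(d["tvec"]).ravel(),Rm.round(2).tolist(),np.array(d["K"]).tolist())
print(telemetry.state(),env.tips_ahead)
c=np.vstack([cv2.resize(D['top']['color'],(800,600))]);cv2.imwrite('pics/top_b.png',c[:,:,::-1])
cv2.imwrite('pics/side_b.png',cv2.resize(D['side']['color'],(800,600))[:,:,::-1])
E
```

```text
side [ 341.50562099  675.90595592 1242.01039783] [[-0.97, -0.24, 0.0], [-0.2, 0.8, -0.56], [0.13, -0.55, -0.83]] [[444.2384539479432, 0.0, 273.45961698350663], [0.0, 444.2384539479432, 207.53006902525408], [0.0, 0.0, 1.0]]
top [ 412.57829612 -102.50055003 1329.46469513] [[0.01, -1.0, -0.01], [-1.0, -0.01, -0.1], [0.1, 0.01, -1.0]] [[442.2016960284819, 0.0, 277.1139317054762], [0.0, 442.2016960284819, 208.48165925220968], [0.0, 0.0, 1.0]]
{'time_s': 0.1, 'qpos': array([-7.05320390e+01,  1.83489244e+01,  8.96970297e+01,  2.17648864e-05,
        7.20423556e+01, -1.14584046e+00]), 'qvel': array([ 0.0412525 , -0.0749647 , -0.21964749, -0.01153237,  0.06805173,
        0.06564983]), 'effort': array([-2.81030043e-04, -4.13333094e+01, -2.32509005e+01,  7.27117667e-02,
        4.20955941e-02, -7.14430985e-05]), 'ee_pos': array([ 202.30948655, -537.81534681,  232.21099614]), 'ee_rot': array([-1.79911708e+02, -1.78665023e-03,  2.06137934e+01]), 'force': array([ 0.40392666, -1.03509338, -0.32421137]), 'torque': array([ 0.01363108,  0.00054964, -0.059832  ]), 'gripper_width': 91.09593808898313} 19.0
```

View pics/top_b.png

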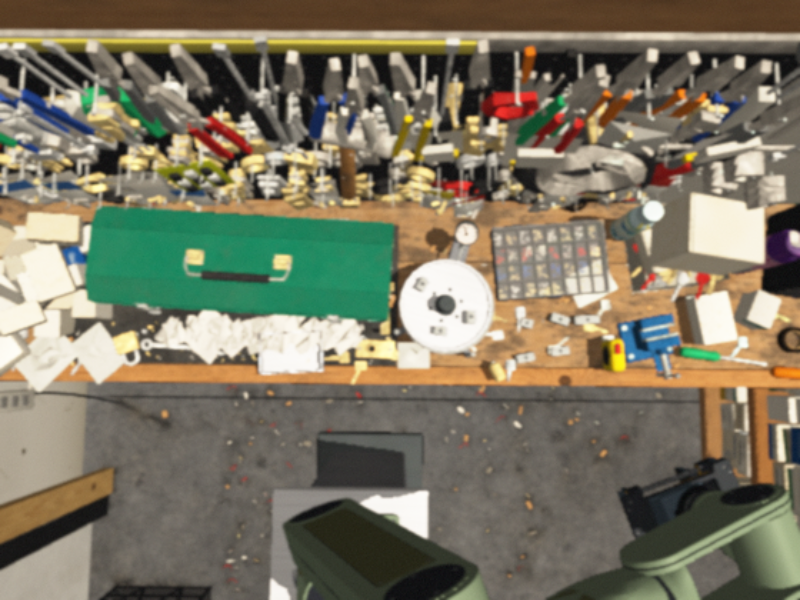

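View pics/side_b.png

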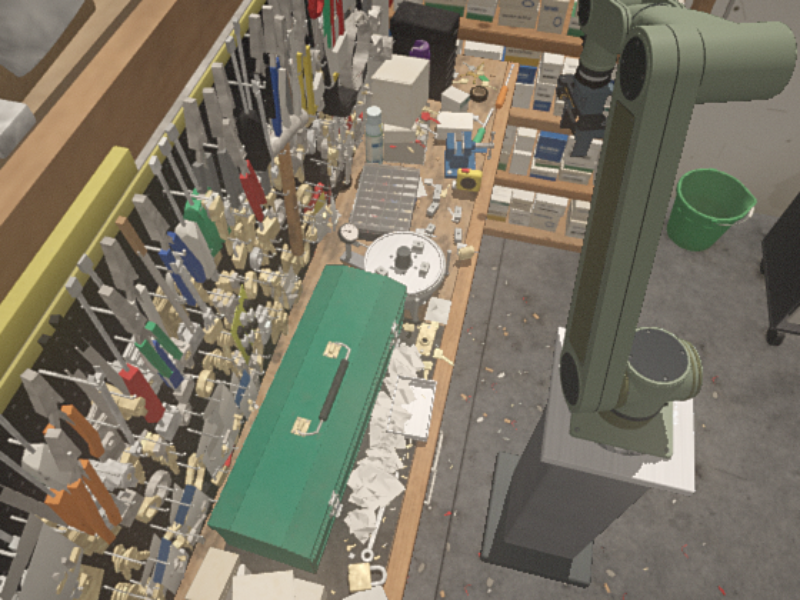

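Top view shows the pulley at about (446,306), the tray by the toolbox at about (292,358), and the loose weights at about (480–600, 310–365). I'm enlarging those areas.

Run:
```python
import pickle
from h import *
D=pickle.load(open('d0.pkl','rb'))
t=D['top']['color']; 
a=cv2.resize(t[150:270,270:430],(800,600),interpolation=cv2.INTER_CUBIC);cv2.imwrite('pics/ct.png',a[:,:,::-1])
s=D['side']['color']
b=cv2.resize(s[105:225,230:350],(600,600),interpolation=cv2.INTER_CUBIC);
cv2.imwrite('pics/cs.png',b[:,:,::-1])
for n,uv in dict(hub=(446,304)).items(): print(n,ray(D['top'],(444*.7,304*.7),124))
for uv in [(259,346),(323,346),(323,373),(259,373)]: print(ray(D['top'],np.array(uv)*.7,22).round())
```

```text
hub [ 521.61912515 -185.50604512  124.        ]
[440. 190.  22.]
[441.  57.  22.]
[386.  56.  22.]
[385. 188.  22.]
```

View pics/ct.png

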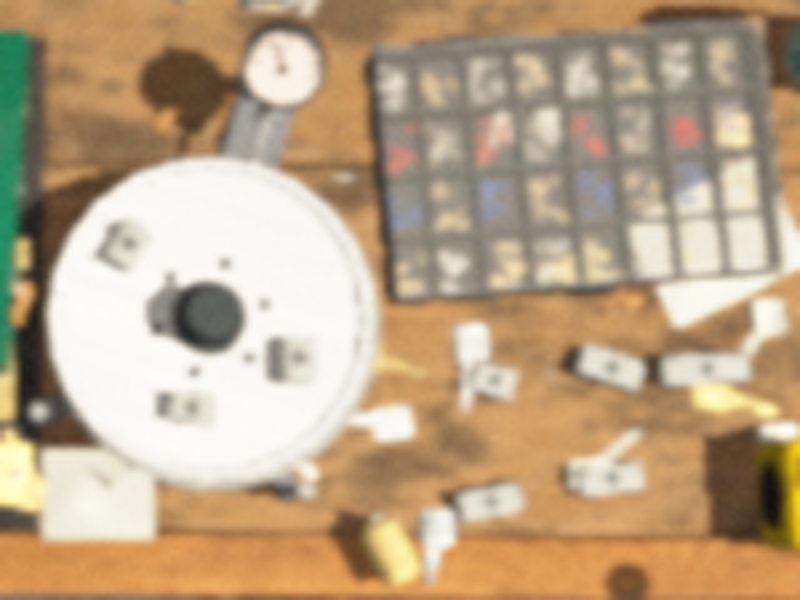

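View pics/cs.png

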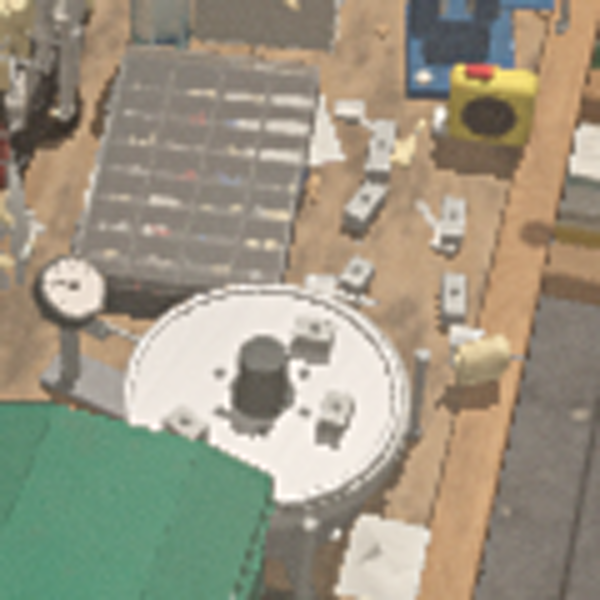

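Three old weights lie on the pulley, with dots at about (122,243), (293,358) and (184,407) in the top crop. The bench weights' dots are at about (495,381) short, (612,367) medium, (707,369) long, (610,478) medium and (490,500) medium. The gauge is at (283,65). The index posts are at about (40,410) and (297,490).

Run:
```python
import pickle
from h import *
D=pickle.load(open('d0.pkl','rb'))
T,S=D['top'],D['side']
f=lambda p:((p[0]+.5)/5-.5+270,(p[1]+.5)/5-.5+150)
g=lambda p:((p[0]+.5)/5-.5+230,(p[1]+.5)/5-.5+105)
P=dict(hub=((209,314),124),dial=((283,65),96),dial120=((283,65),120),postL=((40,410),88),postR=((297,488),88),o1=((122,243),98),o2=((293,358),98),o3=((184,407),98),short=((495,381),16),m1=((612,367),16),long=((707,369),16),m2=((610,478),16),m3=((490,500),16))
for k,(p,z) in P.items(): print(k,ray(T,f(p),z).round(1))
print('side')
Q=dict(hub=((263,347),124),postR=((422,352),88),postL=((308,523),88),o1=((185,420),98),o2=((316,330),98),o3=((338,405),98),short=((357,270),16),m1=((368,200),16),long=((383,147),16),m2=((453,215),16),m3=((455,292),16))
for k,(p,z) in Q.items(): print(k,ray(S,g(p),z).round(1))
a=cv2.resize(T['color'][205:275,155:295],(800,400),interpolation=cv2.INTER_CUBIC)
b=cv2.resize(S['color'][245:385,230:350],(514,600),interpolation=cv2.INTER_CUBIC)[150:350]
b=cv2.copyMakeBorder(b,0,0,0,286,cv2.BORDER_CONSTANT)
cv2.imwrite('pics/tray.png',np.vstack([a,b])[:,:,::-1])
```

```text
hub [ 522.7 -187.1  124. ]
dial [ 667.2 -230.7   96. ]
dial120 [ 662.3 -228.2  120. ]
postL [471. -95.  88.]
postR [ 428.8 -239.    88. ]
o1 [ 564.6 -140.1   98. ]
o2 [ 500.9 -235.8   98. ]
o3 [ 473.  -175.2   98. ]
short [ 494.2 -364.6   16. ]
m1 [ 503.2 -434.1   16. ]
long [ 502.5 -490.4   16. ]
m2 [ 437.5 -431.8   16. ]
m3 [ 423.8 -360.9   16. ]
side
hub [ 525.  -195.5  124. ]
postR [ 428.  -245.3   88. ]
postL [471.1 -93.7  88. ]
o1 [ 564.  -145.4   98. ]
o2 [ 498.7 -238.3   98. ]
o3 [ 471.4 -181.3   98. ]
short [ 493.4 -365.3   16. ]
m1 [ 499.6 -433.4   16. ]
long [ 499.7 -488.4   16. ]
m2 [ 436.  -434.4   16. ]
m3 [ 421.  -362.4   16. ]
```

View pics/tray.png

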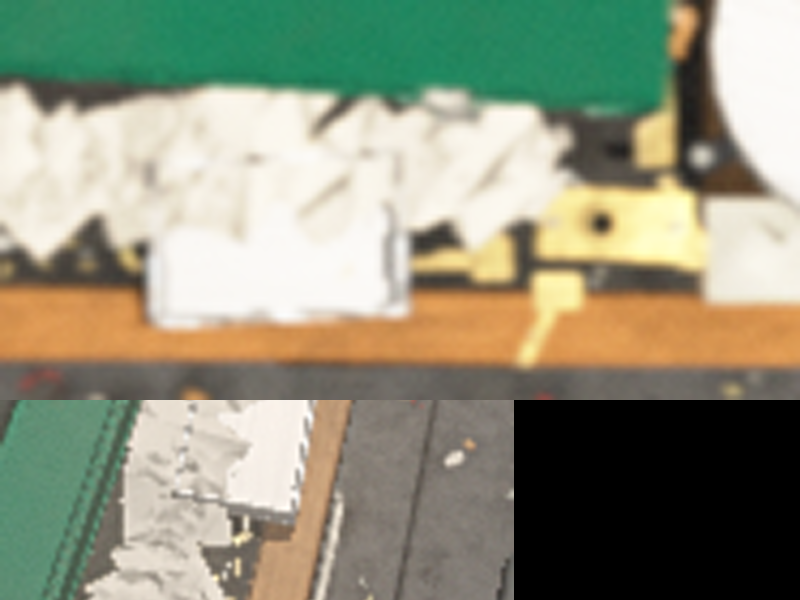

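Top crop shows the tray with corners at about (148,155), (395,152), (408,318) and (150,323), with paper behind and over its far side. Both cameras agree to within about 3 mm on all weights. Next I rectify a patch round each weight to get its angle.

```bash
cat >> h.py <<'E'
def ortho(d,cx,cy,z,half=30,s=4):
    # image up = +x world, left = +y ; s px per mm
    n=int(2*half*s); src=[];dst=np.float32([[0,0],[n,0],[n,n],[0,n]])
    src=np.float32(proj(d,[[cx+half,cy+half,z],[cx+half,cy-half,z],[cx-half,cy-half,z],[cx-half,cy+half,z]]))
    return cv2.warpPerspective(d["color"],cv2.getPerspectiveTransform(src,dst),(n,n),flags=cv2.INTER_CUBIC)
E
python3 - <<'E'
import pickle
from h import *
D=pickle.load(open('d0.pkl','rb'));T=D['top'];S=D['side']
P=[(564.3,-142,98),(500,-237,98),(472.5,-178,98),(494,-365,16),(502,-434,16),(501,-489,16),(437,-433,16),(422.5,-361.5,16)]
rows=[]
for d in(T,S):
  tl=[]
  for i,p in enumerate(P):
    o=ortho(d,*p,half=25,s=4); 
    for q in range(0,200,40): o[q,::4]=(255,0,0);o[::4,q]=(255,0,0)
    cv2.circle(o,(100,100),2,(0,255,0),-1); tl.append(o)
  rows+= [np.hstack(tl[:4]),np.hstack(tl[4:])]
im=np.vstack(rows); cv2.imwrite('pics/w.png',cv2.resize(im,(600,600) if 0 else (800,800))[:,:,::-1][:, :] if 0 else cv2.resize(im,(600,600))[:,:,::-1])
# disc centre fit in top view
c=T['color'].astype(int); m=((c.min(2)>185)).astype(np.uint8)
x0,y0=270,175
n,l,st,ce=cv2.connectedComponentsWithStats(m)
k=l[int(150+330/5),int(270+120/5)]; print(k,st[k],ce[k])
cn=max(cv2.findContours((l==k).astype(np.uint8),cv2.RETR_EXTERNAL,cv2.CHAIN_APPROX_NONE)[0],key=len)
e=cv2.fitEllipse(cv2.convexHull(cn));print(e)
for z in(82,86): print(ray(T,e[0],z))
for uv in [(148,155),(395,152),(408,318),(150,323)]:
    print(ray(T,(uv[0]/5.714+155,uv[1]/5.714+205),22).round())
E
```

```text
160 [ 278  182   75   76 3466] [310.72186959 218.07991922]
((311.193603515625, 224.01817321777344), (78.12647247314453, 83.53711700439453), 32.483524322509766)
[ 493.6249244  -189.58291015   82.        ]
[ 493.36504809 -189.30368025   86.        ]
[470. 192.  22.]
[473.  64.  22.]
[387.  55.  22.]
[383. 188.  22.]
```

View pics/w.png

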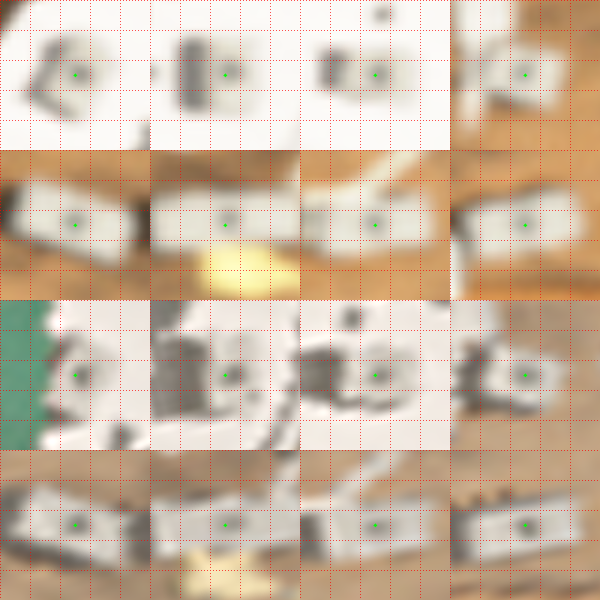

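Rectified patches (3 px/mm): m1 yaw ≈ 76°, m2 ≈ 96°, m3 ≈ 101°, o2 ≈ 0°, o3 ≈ 90° and o1 tilted ≈ −27° (mod 90). o1 is close to the toolbox, so I check that clearance and refine o1.

Run:
```python
import pickle
from h import *
D=pickle.load(open('d0.pkl','rb'));T=D['top'];S=D['side']
for d,sc in((T,.7),(S,.7)):
  hsv=cv2.cvtColor(d['color'],cv2.COLOR_RGB2HSV); m=cv2.inRange(hsv,(70,90,40),(95,255,255))
  n,l,st,ce=cv2.connectedComponentsWithStats(m);k=1+st[1:,4].argmax()
  cn=max(cv2.findContours((l==k).astype(np.uint8),0,2)[0],key=len)
  ap=cv2.approxPolyDP(cn,3,True)[:,0]
  print([(p.tolist(),ray(d,p,170)[:2].round().tolist(),ray(d,p,120)[:2].round().tolist()) for p in ap])
a=ortho(T,564.3,-142,98,20,10);b=ortho(S,564.3,-142,98,20,10)
cv2.imwrite('pics/o1.png',np.hstack([a,b])[:,:,::-1])
# disc edge: radial profile from expected centre, top view
g=cv2.cvtColor(T['color'],cv2.COLOR_RGB2GRAY).astype(np.float32)
```

```text
[([64, 156], [664.0, 478.0], [675.0, 503.0]), ([60, 201], [543.0, 482.0], [548.0, 507.0]), ([68, 211], [516.0, 459.0], [521.0, 483.0]), ([214, 221], [493.0, 72.0], [497.0, 80.0]), ([235, 219], [499.0, 17.0], [503.0, 22.0]), ([269, 223], [490.0, -73.0], [493.0, -71.0]), ([272, 216], [508.0, -80.0], [512.0, -79.0]), ([274, 157], [666.0, -84.0], [677.0, -83.0]), ([71, 145], [694.0, 461.0], [706.0, 485.0])]
[([242, 187], [623.0, -81.0], [636.0, -117.0]), ([228, 186], [665.0, -75.0], [680.0, -110.0]), ([147, 367], [691.0, 479.0], [707.0, 470.0]), ([148, 363], [692.0, 470.0], [709.0, 460.0]), ([151, 367], [682.0, 477.0], [698.0, 467.0]), ([149, 361], [692.0, 465.0], [708.0, 455.0]), ([155, 369], [671.0, 478.0], [687.0, 469.0]), ([163, 363], [658.0, 461.0], [673.0, 451.0]), ([182, 377], [604.0, 480.0], [616.0, 471.0]), ([188, 376], [591.0, 475.0], [603.0, 465.0]), ([190, 369], [592.0, 459.0], [604.0, 448.0]), ([194, 371], [581.0, 461.0], [592.0, 451.0]), ([190, 375], [587.0, 471.0], [599.0, 462.0]), ([194, 381], [574.0, 482.0], [585.0, 473.0]), ([193, 372], [583.0, 463.0], [594.0, 453.0]), 
[... 1173 characters left out ...]
1.0], [521.0, 126.0]), ([260, 257], [509.0, 134.0], [517.0, 109.0]), ([254, 254], [528.0, 129.0], [536.0, 104.0]), ([262, 252], [508.0, 118.0], [516.0, 92.0]), ([255, 250], [528.0, 117.0], [537.0, 91.0]), ([259, 247], [520.0, 105.0], [528.0, 78.0]), ([251, 239], [548.0, 86.0], [558.0, 58.0]), ([259, 236], [529.0, 71.0], [538.0, 43.0]), ([263, 226], [527.0, 37.0], [535.0, 7.0]), ([254, 213], [563.0, 0.0], [574.0, -31.0]), ([261, 213], [544.0, -5.0], [553.0, -36.0]), ([259, 206], [556.0, -27.0], [566.0, -60.0]), ([264, 204], [543.0, -37.0], [553.0, -71.0]), ([252, 194], [587.0, -64.0], [599.0, -98.0]), ([245, 196], [605.0, -52.0], [618.0, -85.0]), ([239, 189], [630.0, -72.0], [643.0, -107.0])]
```

View pics/o1.png

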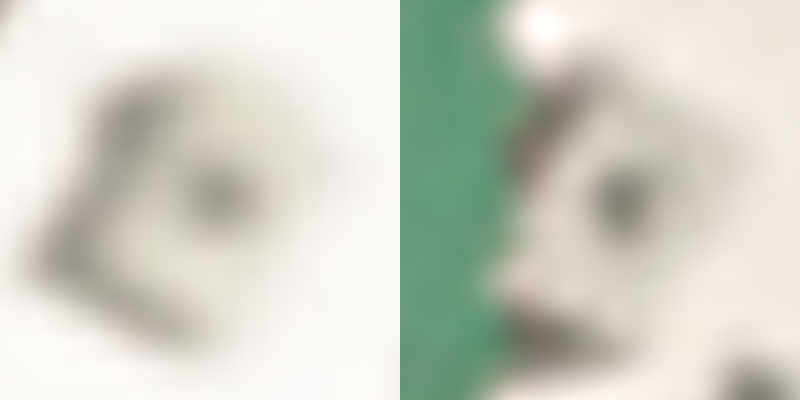

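```bash
cat > rel.py <<'E'
import sys; from h import *
# usage: rel.py x y z yaw [nrows]: suggested shifts (cm) and turn (deg) in tool axes
x,y,z,yaw=map(float,sys.argv[1:5]); s=telemetry.state(); p=np.array(s['ee_pos']); w=s['ee_rot'][2]
d=np.array([x,y,z])-p; t=-((yaw-w+180)%360-180)
n=int(sys.argv[5]) if len(sys.argv)>5 else max(1,int(np.ceil(max(np.abs(d[:2]).max()/45,abs(d[2])/45,abs(t)/9))))
print('t',s['time_s'],'pos',p.round(1),'rot',s['ee_rot'].round(1),'F',s['force'].round(1),'w',round(s['gripper_width'],1),'q6',s['qpos'][5].round(1),'left',d.round(1),round(t,1))
for i in range(n):
    a=np.radians(w-t*i/n); e=d/n/10
    print([round(e[0]*np.cos(a)+e[1]*np.sin(a),1),round(e[0]*np.sin(a)-e[1]*np.cos(a),1),round(-e[2],1)],round(t/n,1))
E
python3 rel.py 500 -236.5 180 0
```

```text
t 0.1 pos [ 202.3 -537.8  232.2] rot [-179.9   -0.    20.6] F [ 0.4 -1.  -0.3] w 91.1 q6 -1.1 left [297.7 301.3 -52.2] 20.6
[np.float64(5.5), np.float64(-2.5), np.float64(0.7)] 2.9
[np.float64(5.4), np.float64(-2.8), np.float64(0.7)] 2.9
[np.float64(5.2), np.float64(-3.1), np.float64(0.7)] 2.9
[np.float64(5.0), np.float64(-3.3), np.float64(0.7)] 2.9
[np.float64(4.9), np.float64(-3.6), np.float64(0.7)] 2.9
[np.float64(4.7), np.float64(-3.8), np.float64(0.7)] 2.9
[np.float64(4.5), np.float64(-4.1), np.float64(0.7)] 2.9
```

```bash
sed -i 's/print(\[round(e\[0\]\*np.cos(a)+e\[1\]\*np.sin(a),1),round(e\[0\]\*np.sin(a)-e\[1\]\*np.cos(a),1),round(-e\[2\],1)\]/print(np.array([e[0]*np.cos(a)+e[1]*np.sin(a),e[0]*np.sin(a)-e[1]*np.cos(a),-e[2]]).round(1).tolist()/' rel.py
python3 -m jog '[[[5.4,-2.6,0.7],2.9,0.36],[[5.4,-2.8,0.7],2.9,0.36],[[5.2,-3.1,0.7],2.9,0.36],[[5.0,-3.3,0.7],2.9,0.36],[[4.9,-3.6,0.7],2.9,0.36],[[4.7,-3.8,0.7],2.9,0.36],[[4.5,-4.1,0.7],2.9,0.36],[[0,0,0],0,0.36]]'; python3 rel.py 500 -236.5 180 0
```

```text
time_s: 1.1
ee_pos: [507.9, -230.5, 178.6]
ee_rot: [-179.9, 0.2, -0.6]
force: [-0.2, 0.0, 0.2]
gripper_width: 33.0
t 1.1 pos [ 507.9 -230.5  178.6] rot [-179.9    0.2   -0.6] F [-0.2  0.   0.2] w 33.0 q6 64.9 left [-7.9 -6.   1.4] -0.6
[-0.8, 0.6, -0.1] -0.6
```

```bash
python3 -m jog '[[[-0.8,0.6,2.0],0,0.36],[[0,0,2.0],0,0.36],[[0,0,0],0,0.36]]' 25 >/dev/null; python3 rel.py 500 -236.5 105 0
```

```text
t 1.475 pos [ 498.  -237.2  137.3] rot [-179.9    0.3   -0.5] F [0.2 0.2 0.9] w 32.9 q6 63.8 left [  2.    0.7 -32.3] -0.5
[0.2, -0.1, 3.2] -0.5
```

```bash
python3 -m jog '[[[0.2,0,1.6],0,0.36],[[0,0,1.2],0,0.36],[[0,0,0.2],0,0.36],[[0,0,0],0,0.36],[[0,0,0],0,0],[[0,0,0],0,0],[[0,0,0],0,0],[[0,0,0],0,0]]' 25; python3 rel.py 500 -236.5 170 0
```

```text
time_s: 2.48
ee_pos: [500.4, -238.9, 107.6]
ee_rot: [-180.0, 0.1, -0.5]
force: [-0.5, 0.3, 0.3]
gripper_width: 17.7
t 2.475 pos [ 500.4 -238.9  107.6] rot [-1.8e+02  1.0e-01 -5.0e-01] F [-0.5  0.3  0.3] w 17.7 q6 63.9 left [-0.4  2.4 62.4] -0.5
[-0.0, -0.1, -3.1] -0.3
[-0.0, -0.1, -3.1] -0.3
```

```bash
python3 -m jog '[[[0,0,-3],0,0],[[-3,0,-4],0,0],[[-3,-2,0],0,0],[[-1,-5.5,0],0,0],[[-1,-5.5,0],0,0],[[0,-5.5,0],0,0],[[0,-5.5,0],0,0],[[0,-5.5,0],0,0],[[0,-3,0],0,0],[[0,0,0],0,0]]'; python3 rel.py 412 95 100 0
```

```text
time_s: 3.72
ee_pos: [422.8, 95.1, 181.1]
ee_rot: [180.0, -0.3, -0.7]
force: [-0.2, -1.1, -0.6]
gripper_width: 18.0
t 3.725 pos [422.8  95.1 181.1] rot [180.   -0.3  -0.7] F [-0.2 -1.1 -0.6] w 18.0 q6 101.9 left [-10.8  -0.1 -81.1] -0.7
[-0.5, 0.0, 4.1] -0.3
[-0.5, 0.0, 4.1] -0.3
```

```bash
python3 -m jog '[[[-0.6,0,4],0,0],[[-0.5,0,5],0,0],[[0,0,3.5],0,0],[[0,0,1.5],0,0],[[0,0,0],0,0]]'; python3 rel.py 412 95 30 0
```

```text
time_s: 4.35
ee_pos: [414.2, 91.3, 38.8]
ee_rot: [179.9, -0.5, -0.8]
force: [0.7, -0.6, 0.4]
gripper_width: 17.8
t 4.35 pos [414.2  91.3  38.8] rot [179.9  -0.5  -0.8] F [ 0.7 -0.6  0.4] w 17.8 q6 102.1 left [-2.2  3.7 -8.8] -0.8
[-0.2, -0.4, 0.9] -0.8
```

```bash
python3 -m jog '[[[0,-0.4,0.8],0,0],[[0,0,0.2],0,0],[[0,0,0],0,0],[[0,0,0],0,0.26],[[0,0,0],0,0.26],[[0,0,-3],0,0.27],[[0,0,-5],0,0.36],[[0,0,-5],0,0.36],[[0,5,-1.5],0,0.36],[[0,0,0],0,0.36]]'; python3 rel.py 472.5 -178 170 90
```

```text
time_s: 5.6
ee_pos: [414.5, 44.5, 181.6]
ee_rot: [179.9, -1.0, -0.8]
force: [0.4, 0.2, -0.2]
gripper_width: 32.8
t 5.6 pos [414.5  44.5 181.6] rot [179.9  -1.   -0.8] F [ 0.4  0.2 -0.2] w 32.8 q6 95.5 left [  58.  -222.5  -11.6] -90.8
[0.6, 2.0, 0.1] -8.3
[0.3, 2.1, 0.1] -8.3
[-0.0, 2.1, 0.1] -8.3
[-0.3, 2.1, 0.1] -8.3
[-0.6, 2.0, 0.1] -8.3
[-0.9, 1.9, 0.1] -8.3
[-1.2, 1.7, 0.1] -8.3
[-1.4, 1.5, 0.1] -8.3
[-1.6, 1.3, 0.1] -8.3
[-1.8, 1.1, 0.1] -8.3
[-1.9, 0.8, 0.1] -8.3
```

```bash
python3 -m jog '[[[0.6,2.2,0],-9.2,0.36],[[0.3,2.3,0],-9.2,0.36],[[-0.1,2.3,0],-9.2,0.36],[[-0.4,2.3,0],-9.2,0.36],[[-0.8,2.2,0],-9.2,0.36],[[-1.2,2.0,0],-9.2,0.36],[[-1.5,1.8,0],-9.2,0.36],[[-1.8,1.5,0],-9.2,0.36],[[-2.0,1.1,0],-9.2,0.36],[[-2.2,0.8,0],-8,0.36]]' >/dev/null; python3 -m jog '[[[0,0,2.5],0,0.36],[[0,0,0],0,0.36]]' >/dev/null;python3 rel.py 472.5 -178 106 90 2
```

```text
t 7.1 pos [ 479.8 -177.4  148.9] rot [179.5  -0.4  93.3] F [-0.7  0.5  0.3] w 33.1 q6 -25.6 left [ -7.3  -0.6 -42.9] 3.3
[-0.0, -0.4, 2.1] 1.6
[-0.0, -0.4, 2.1] 1.6
```

```bash
python3 -m jog '[[[0,-0.4,2],2,0.36],[[0,-0.4,1.6],1,0.36],[[0,0,0],0,0.36],[[0,0,0.4],0,0.36],[[0,0,0],0,0],[[0,0,0],0,0],[[0,0,0],0,0],[[0,0,0],0,0]]' 25; python3 rel.py 412 153 185 0 10
```

```text
time_s: 8.1
ee_pos: [475.8, -176.0, 111.7]
ee_rot: [179.2, -0.3, 90.4]
force: [-0.5, -0.3, -1.0]
gripper_width: 17.5
t 8.1 pos [ 475.8 -176.   111.7] rot [179.2  -0.3  90.4] F [-0.5 -0.3 -1. ] w 17.5 q6 -22.8 left [-63.8 329.   73.3] 90.4
[3.3, -0.6, -0.7] 9.0
[3.2, -1.1, -0.7] 9.0
[2.9, -1.6, -0.7] 9.0
[2.7, -2.1, -0.7] 9.0
[2.3, -2.4, -0.7] 9.0
[1.9, -2.8, -0.7] 9.0
[1.4, -3.0, -0.7] 9.0
[0.9, -3.2, -0.7] 9.0
[0.4, -3.3, -0.7] 9.0
[-0.1, -3.3, -0.7] 9.0
```

```bash
python3 -m jog '[[[0,0,0],0,0.3],[[0,0,0],0,0.3],[[0,0,0.5],0,0.3],[[0,0,0.1],0,0.3],[[0,0,0],0,0],[[0,0,0],0,0],[[0,0,0],0,0]]' 25;python3 -m jog '[[[0,0,-4],0,0],[[0,0,-4],0,0]]'; python3 rel.py 412 153 185 0 10
```

```text
time_s: 8.98
ee_pos: [475.9, -176.1, 105.3]
ee_rot: [179.2, -0.3, 90.4]
force: [-1.0, -0.9, -0.2]
gripper_width: 17.6
time_s: 9.22
ee_pos: [472.7, -175.7, 183.9]
ee_rot: [179.6, -0.5, 90.4]
force: [0.3, -0.4, -0.1]
gripper_width: 17.8
t 9.225 pos [ 472.7 -175.7  183.9] rot [179.6  -0.5  90.4] F [ 0.3 -0.4 -0.1] w 17.8 q6 -22.7 left [-60.7 328.7   1.1] 90.4
[3.3, -0.6, -0.0] 9.0
[3.2, -1.1, -0.0] 9.0
[2.9, -1.6, -0.0] 9.0
[2.7, -2.0, -0.0] 9.0
[2.3, -2.4, -0.0] 9.0
[1.9, -2.7, -0.0] 9.0
[1.4, -3.0, -0.0] 9.0
[1.0, -3.2, -0.0] 9.0
[0.4, -3.3, -0.0] 9.0
[-0.1, -3.3, -0.0] 9.0
```

```bash
python3 -m jog '[[[3.3,-0.6,0],9,0],[[3.2,-1.1,0],9,0],[[2.9,-1.6,0],9,0],[[2.7,-2.0,0],9,0],[[2.3,-2.4,0],9,0],[[1.9,-2.7,0],9,0],[[1.4,-3.0,0],9,0],[[1.0,-3.2,0],9,0],[[0.4,-3.3,0],9,0],[[-0.1,-3.3,0],9,0]]' >/dev/null; python3 -m jog '[[[0,0,3.5],0,0],[[0,0,0],0,0]]';  python3 rel.py 412 153 28 0 3
```

```text
time_s: 10.72
ee_pos: [419.9, 163.0, 154.1]
ee_rot: [-179.6, -1.0, -2.8]
force: [0.7, 0.3, -0.4]
gripper_width: 17.7
t 10.725 pos [419.9 163.  154.1] rot [-179.6   -1.    -2.8] F [ 0.7  0.3 -0.4] w 17.7 q6 112.5 left [  -7.9  -10.  -126.1] -2.8
[-0.2, 0.3, 4.2] -0.9
[-0.3, 0.3, 4.2] -0.9
[-0.3, 0.3, 4.2] -0.9
```

```bash
python3 -m jog '[[[-0.4,0.5,4.5],-1,0],[[-0.4,0.5,4.5],-1,0],[[0,0,2],-1,0],[[0,0,0],0,0]]';  python3 rel.py 412 153 27 0 1
```

```text
time_s: 11.22
ee_pos: [419.2, 154.7, 46.3]
ee_rot: [-179.4, -1.7, 0.2]
force: [0.5, -0.8, -1.1]
gripper_width: 17.3
t 11.225 pos [419.2 154.7  46.3] rot [-179.4   -1.7    0.2] F [ 0.5 -0.8 -1.1] w 17.3 q6 108.5 left [ -7.2  -1.7 -19.3] 0.2
[-0.7, 0.2, 1.9] 0.2
```

```bash
python3 -m jog '[[[-0.7,0.1,1.2],0,0],[[0,0,0.7],0,0],[[0,0,0],0,0]]'; python3 -m jog '[[[0,0,0],0,0.26],[[0,0,0],0,0.26],[[0,0,-4],0,0.27],[[0,0,-6],0,0.5],[[0,0,-5],0,0.5],[[0,0,0],0,0.5]]'; python3 rel.py 520 -160 200 73 10
```

```text
time_s: 11.6
ee_pos: [417.1, 154.7, 30.8]
ee_rot: [-179.2, -2.2, 0.1]
force: [-0.4, -0.7, 0.3]
gripper_width: 17.7
time_s: 12.35
ee_pos: [413.2, 153.2, 187.8]
ee_rot: [-179.1, -2.5, 0.1]
force: [0.6, 0.5, 0.1]
gripper_width: 45.5
t 12.35 pos [413.2 153.2 187.8] rot [-1.791e+02 -2.500e+00  1.000e-01] F [0.6 0.5 0.1] w 45.5 q6 108.7 left [ 106.8 -313.2   12.2] -72.9
[1.1, 3.1, -0.1] -7.3
[0.7, 3.2, -0.1] -7.3
[0.2, 3.3, -0.1] -7.3
[-0.2, 3.3, -0.1] -7.3
[-0.6, 3.3, -0.1] -7.3
[-1.0, 3.2, -0.1] -7.3
[-1.4, 3.0, -0.1] -7.3
[-1.8, 2.8, -0.1] -7.3
[-2.1, 2.6, -0.1] -7.3
[-2.4, 2.3, -0.1] -7.3
```

```bash
python3 -m jog '[[[1.1,3.1,-0.1],-7.3,0.5],[[0.7,3.2,-0.1],-7.3,0.5],[[0.2,3.3,-0.1],-7.3,0.5],[[-0.2,3.3,-0.1],-7.3,0.5],[[-0.6,3.3,-0.1],-7.3,0.5],[[-1.0,3.2,-0.1],-7.3,0.5],[[-1.4,3.0,-0.1],-7.3,0.5],[[-1.8,2.8,-0.1],-7.3,0.5],[[-2.1,2.6,-0.1],-7.3,0.5],[[-2.4,2.3,-0.1],-7.3,0.5]]' >/dev/null; python3 -m jog '[[[0,0,0],0,0.5]]' >/dev/null; python3 rel.py 565 -146 140 73 2; ls pics
```

```text
t 13.725 pos [ 525.2 -167.3  186.6] rot [178.8  -1.4  75.6] F [-0.8  0.5 -0.5] w 45.4 q6 -6.1 left [ 39.8  21.3 -46.6] 2.6
[1.5, 1.7, 2.3] 1.3
[1.6, 1.6, 2.3] 1.3
cs.png
ct.png
o1.png
side0.png
side_b.png
top0.png
top_b.png
tray.png
w.png
```

```bash
python3 -m jog '[[[1.5,1.7,1],1.3,0.42],[[1.6,1.6,2],1.3,0.42],[[0,0,0],0,0.42]]' >/dev/null; python3 rel.py 565 -146 108 73 1
```

```text
t 14.1 pos [ 563.9 -142.9  154.7] rot [179.3  -1.5  72.7] F [-0.5  0.1 -0.1] w 38.5 q6 0.3 left [  1.1  -3.1 -46.7] -0.3
[-0.3, 0.2, 4.7] -0.3
```

```bash
python3 -m jog '[[[-0.2,0.1,2],0,0.42],[[-0.1,0,1.6],0,0.42],[[0,0,0],0,0.42]]' ; python3 rel.py 565 -146 108 73 1
```

```text
time_s: 14.48
ee_pos: [562.7, -144.0, 118.0]
ee_rot: [179.4, -1.5, 72.7]
force: [-0.3, -0.4, 0.7]
gripper_width: 38.6
t 14.475 pos [ 562.7 -144.   118. ] rot [179.4  -1.5  72.7] F [-0.3 -0.4  0.7] w 38.6 q6 -0.0 left [  2.3  -2.  -10. ] -0.3
[-0.1, 0.3, 1.0] -0.3
```

Run:
```python
from h import *
d=grab('top');s=grab('side')
a=ortho(d,565,-145,98,50,4);b=cv2.resize(s['color'][140:240,220:320],(400,400),interpolation=cv2.INTER_CUBIC)
cv2.imwrite('pics/g1.png',np.hstack([a,b])[:,:,::-1])
```

View pics/g1.png

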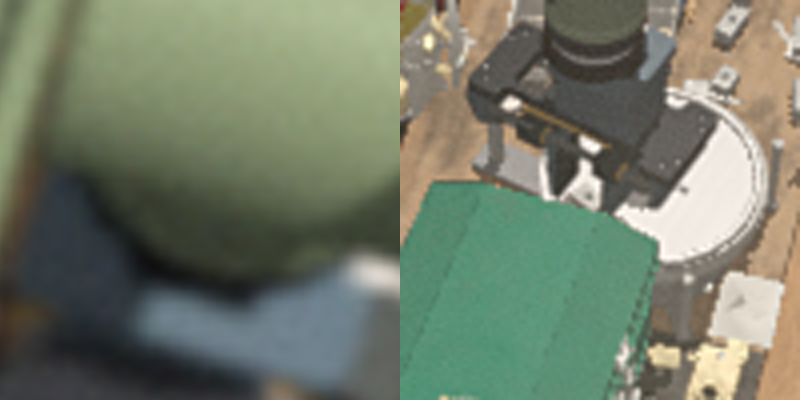

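The side view shows weight o1 between the fingers at about (590,195), with the gripper body just clear of the toolbox.

```bash
python3 -m jog '[[[0,0.2,0.5],0,0.42],[[0,0,0.2],0,0.42],[[0,0,0],0,0.42],[[0,0,0],0,0],[[0,0,0],0,0],[[0,0,0],0,0],[[0,0,0],0,0]]' 25; python3 rel.py 565 -146 108 73 1
```

```text
time_s: 15.45
ee_pos: [566.8, -145.3, 113.9]
ee_rot: [179.0, -1.5, 72.7]
force: [-0.0, -0.2, -1.1]
gripper_width: 25.3
t 15.45 pos [ 566.8 -145.3  113.9] rot [179.   -1.5  72.7] F [-0.  -0.2 -1.1] w 25.3 q6 -0.0 left [-1.8 -0.7 -5.9] -0.3
[-0.1, -0.2, 0.6] -0.3
```

```bash
python3 -m jog '[[[0,0,0],0,0.36],[[0,0,0],0,0.36],[[0,0,0.5],0,0.36],[[0,0,0.1],0,0.36],[[0,0,0],0,0],[[0,0,0],0,0],[[0,0,0],0,0]]' 25; python3 -m jog '[[[0,0,-3],0,0],[[0,0,-4],0,0]]'; python3 rel.py 444 124 190 0 10
```

```text
time_s: 16.32
ee_pos: [567.1, -145.2, 107.5]
ee_rot: [179.0, -1.5, 72.7]
force: [-0.1, 0.3, -0.6]
gripper_width: 26.6
time_s: 16.58
ee_pos: [563.2, -146.0, 175.3]
ee_rot: [179.5, -1.5, 72.7]
force: [2.2, -0.2, 0.1]
gripper_width: 26.6
t 16.575 pos [ 563.2 -146.   175.3] rot [179.5  -1.5  72.7] F [ 2.2 -0.2  0.1] w 26.6 q6 0.1 left [-119.2  270.    14.7] 72.7
[2.2, -1.9, -0.1] 7.3
[2.0, -2.2, -0.1] 7.3
[1.7, -2.4, -0.1] 7.3
[1.3, -2.6, -0.1] 7.3
[1.0, -2.8, -0.1] 7.3
[0.6, -2.9, -0.1] 7.3
[0.3, -2.9, -0.1] 7.3
[-0.1, -2.9, -0.1] 7.3
[-0.5, -2.9, -0.1] 7.3
[-0.8, -2.8, -0.1] 7.3
```

```bash
python3 -m jog '[[[-1.6,-5.2,-1],0,0],[[-1.6,-5.2,-0.5],0,0],[[0,0,0],0,0]]' >/dev/null; python3 rel.py 440 124 190 0 9
```

```text
t 16.95 pos [ 453.5 -146.4  191.6] rot [179.1  -1.5  72.8] F [ 1.6 -0.4 -0.4] w 26.3 q6 -3.9 left [-13.5 270.4  -1.6] 72.8
[2.8, -1.0, 0.0] 8.1
[2.7, -1.4, 0.0] 8.1
[2.4, -1.8, 0.0] 8.1
[2.2, -2.1, 0.0] 8.1
[1.8, -2.4, 0.0] 8.1
[1.5, -2.6, 0.0] 8.1
[1.1, -2.8, 0.0] 8.1
[0.7, -2.9, 0.0] 8.1
[0.3, -3.0, 0.0] 8.1
```

```bash
python3 -m jog '[[[2.8,-1.0,0],8.1,0],[[2.7,-1.4,0],8.1,0],[[2.4,-1.8,0],8.1,0],[[2.2,-2.1,0],8.1,0],[[1.8,-2.4,0],8.1,0],[[1.5,-2.6,0],8.1,0],[[1.1,-2.8,0],8.1,0],[[0.7,-2.7,0],8.1,0],[[0.3,-2.3,0],7,0],[[0,0,2],0,0]]' >/dev/null; python3 rel.py 444 124 30 0 3
```

```text
t 18.2 pos [460.  126.5 178.7] rot [-178.6   -2.2   -1.6] F [ 0.7  0.3 -1.7] w 26.5 q6 104.6 left [ -16.    -2.5 -148.7] -1.6
[-0.5, 0.1, 5.0] -0.5
[-0.5, 0.1, 5.0] -0.5
[-0.5, 0.1, 5.0] -0.5
```

```bash
python3 -m jog '[[[-0.8,0.1,4],0,0],[[-0.7,0.1,4.5],0,0],[[0,0,3],0,0],[[0,0,1],0,0],[[0,0,0],0,0]]' >/dev/null; python3 rel.py 444 124 29 0 1
```

```text
t 18.825 pos [455.  131.2  49.4] rot [-178.5   -2.4   -1.5] F [ 0.4  0.4 -0.1] w 26.5 q6 104.7 left [-11.   -7.2 -20.4] -1.5
[-1.1, 0.8, 2.0] -1.5
```

```bash
python3 -m jog '[[[-1.1,0.6,0.8],0,0],[[0,0,1],0,0],[[0,0,0],0,0]]'; python3 rel.py 444 124 29 0 1; python3 -m jog '[[[0,0,0],0,0.36],[[0,0,0],0,0.36],[[0,0,0],0,0.36],[[0,0,-4],0,0.36],[[0,0,-6],0,0.5],[[0,0,-5],0,0.5],[[0,0,0],0,0.5]]'; python3 rel.py 420 -20 250 73 10
```

```text
time_s: 19.2
ee_pos: [445.8, 126.0, 31.9]
ee_rot: [-178.4, -2.7, -1.5]
force: [0.6, 0.7, -0.7]
gripper_width: 26.4
t 19.2 pos [445.8 126.   31.9] rot [-178.4   -2.7   -1.5] F [ 0.6  0.7 -0.7] w 26.4 q6 104.2 left [-1.8 -2.  -2.9] -1.5
[-0.2, 0.2, 0.3] -1.5
time_s: 20.08
ee_pos: [439.6, 122.3, 187.4]
ee_rot: [-178.4, -2.9, -1.5]
force: [0.3, 0.3, -1.9]
gripper_width: 45.6
t 20.075 pos [439.6 122.3 187.4] rot [-178.4   -2.9   -1.5] F [ 0.3  0.3 -1.9] w 45.6 q6 104.5 left [ -19.6 -142.3   62.6] -74.5
[-0.2, 1.4, -0.6] -7.5
[-0.3, 1.4, -0.6] -7.5
[-0.5, 1.3, -0.6] -7.5
[-0.7, 1.3, -0.6] -7.5
[-0.8, 1.2, -0.6] -7.5
[-1.0, 1.0, -0.6] -7.5
[-1.1, 0.9, -0.6] -7.5
[-1.2, 0.8, -0.6] -7.5
[-1.3, 0.6, -0.6] -7.5
[-1.4, 0.4, -0.6] -7.5
```

Run:
```python
from h import *
import pickle
D={n:grab(n) for n in('top','side')};pickle.dump(D,open('d1.pkl','wb'))
d,s=D['top'],D['side']
a=cv2.resize(d['color'][150:270,150:350],(667,400),interpolation=cv2.INTER_CUBIC)[:,:400+267]
b=cv2.resize(s['color'][130:330,220:330],(330,600),interpolation=cv2.INTER_CUBIC)
b=cv2.resize(b,(133,242))
u,v=proj(d,[664,-229,105])[0];uu,vv=proj(s,[664,-229,105])[0];print(u,v,uu,vv)
dt=cv2.resize(cv2.getRectSubPix(d['color'],(24,24),(u,v)),(400,400),interpolation=cv2.INTER_CUBIC)
ds=cv2.resize(cv2.getRectSubPix(s['color'],(24,24),(uu,vv)),(400,400),interpolation=cv2.INTER_CUBIC)
bot=cv2.resize(np.hstack([dt,ds]),(400,200))
bb=cv2.resize(s['color'][130:300,200:370],(267,200))
im=np.vstack([a,np.hstack([bot,bb])]);cv2.imwrite('pics/c1.png',im[:,:,::-1])
```

```text
325.939781561487 163.0719967862264 243.7667662010038 161.84995227122803
```

View pics/c1.png

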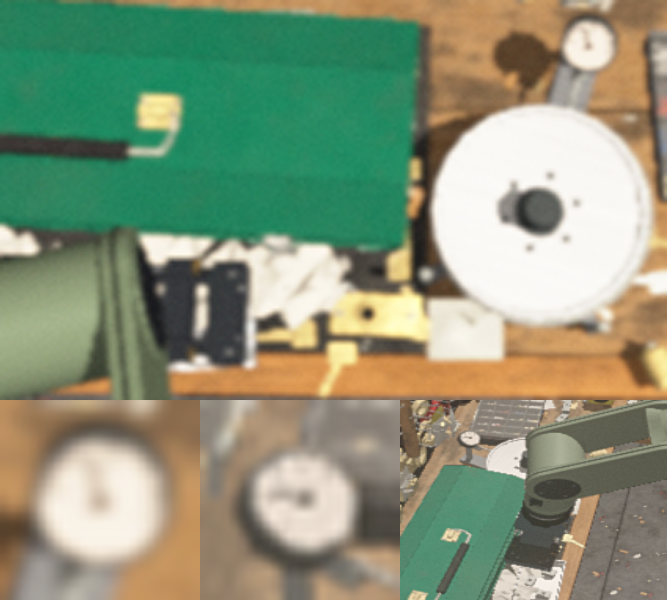

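The pulley is clear. In the top dial close-up the needle runs from the dial centre (102,498) to about (90,462), which is roughly −0.6 rad from "away". Now I measure the rim centre against the hub, and the needle, numerically.

```bash
cat > meas.py <<'E'
from h import *
from scipy.optimize import least_squares
def rim(d,c0=(523.5,-188.5),z=86,r0=94):
    # bright->dark edge along radial rays, then circle fit with robust loss
    g=cv2.cvtColor(d['color'],cv2.COLOR_RGB2GRAY).astype(np.float32); P=[]
    rr=np.arange(r0-12,r0+12,.25)
    for a in np.radians(np.arange(0,360,3)):
        w=np.c_[c0[0]+rr*np.cos(a),c0[1]+rr*np.sin(a),np.full(rr.size,z)]
        uv=proj(d,w).astype(np.float32); pr=cv2.GaussianBlur(cv2.remap(g,uv[:,:1],uv[:,1:],cv2.INTER_LINEAR),(1,9),0).ravel()
        k=np.diff(pr).argmin()
        if pr[max(k-12,0)]>190 and np.diff(pr)[k]<-2: P.append(w[k,:2])
    P=np.array(P); f=least_squares(lambda q:np.hypot(*(P-q[:2]).T)-q[2],[*c0,r0],loss='soft_l1')
    return f.x,len(P),np.median(abs(f.fun))
def hub(d,c0=(523.5,-188.5),z=124):
    o=ortho(d,*c0,z,25,4); m=(cv2.cvtColor(o,cv2.COLOR_RGB2GRAY)<75).astype(np.uint8)
    n,l,st,ce=cv2.connectedComponentsWithStats(m);k=1+st[1:,4].argmax();x,y=ce[k]
    return c0[0]+25-y/4,c0[1]+25-x/4,st[k][:4]/4
def needle(d,c0=(663.5,-229),z=112):
    g=cv2.cvtColor(ortho(d,*c0,z,30,4),cv2.COLOR_RGB2GRAY).astype(np.float32)
    m=(g>150).astype(np.uint8); m=cv2.morphologyEx(m,cv2.MORPH_CLOSE,np.ones((25,25)))
    n,l,st,ce=cv2.connectedComponentsWithStats(m);k=1+st[1:,4].argmax()
    (cx,cy),rad=cv2.minEnclosingCircle(np.argwhere(l==k)[:,::-1].astype(np.float32)); cx,cy=ce[k]
    A=np.radians(np.arange(-180,180,2)); R_=np.arange(.25,.72,.05)*rad
    X=(cx-R_[None]*np.sin(A)[:,None]).astype(np.float32);Y=(cy-R_[None]*np.cos(A)[:,None]).astype(np.float32)
    p=cv2.remap(g,X,Y,cv2.INTER_LINEAR).mean(1); p=np.median(p)-p; p=np.clip(p-.35*p.max(),0,None)
    k=p.argmax(); w=p*(np.abs(np.angle(np.exp(1j*(A-A[k]))))<.6)
    yaw=np.degrees(np.angle((w*np.exp(1j*A)).sum()))
    return yaw,(-16-yaw),rad/4,(c0[0]+30-cy/4,c0[1]+30-cx/4)
if __name__=='__main__':
    import pickle,sys
    for f in sys.argv[1:]:
        D=pickle.load(open(f,'rb'))
        for n in('top','side'):
            print(f,n,'rim',rim(D[n]),'hub',hub(D[n]));print('  needle yaw, value deg, r, c',needle(D[n]))
E
python3 meas.py d0.pkl d1.pkl
```

```text
d0.pkl top rim (array([ 522.99212551, -191.70020067,   93.12308846]), 101, np.float64(0.6129247796723689)) hub (np.float64(518.0708265043315), np.float64(-176.36384921564036), array([ 5.  , 13.  , 25.25, 29.75]))
  needle yaw, value deg, r, c (np.float64(-177.0886742213029), np.float64(161.0886742213029), 35.88252639770508, (np.float64(656.7011454211025), np.float64(-232.38665626219273)))Traceback (most recent call last):
  File "meas.py", line 34, in <module>
    print(f,n,'rim',rim(D[n]),'hub',hub(D[n]));print('  needle yaw, value deg, r, c',needle(D[n]))
                                    ~~~^^^^^^
  File "meas.py", line 16, in hub
    n,l,st,ce=cv2.connectedComponentsWithStats(m);k=1+st[1:,4].argmax();x,y=ce[k]
                                                      ~~~~~~~~~~~~~~~^^
ValueError: attempt to get argmax of an empty sequence
```

```bash
python3 - <<'E'
s=open('meas.py').read()
s=s.replace("m=(g>150).astype(np.uint8); m=cv2.morphologyEx(m,cv2.MORPH_CLOSE,np.ones((25,25)))","hv=cv2.cvtColor(ortho(d,*c0,z,30,4),cv2.COLOR_RGB2HSV); m=cv2.inRange(hv,(0,0,165),(180,60,255)); m=cv2.morphologyEx(m,cv2.MORPH_OPEN,np.ones((13,13)))")
s=s.replace("(cx,cy),rad=","cn=max(cv2.findContours((l==k).astype(np.uint8),0,2)[0],key=len);(cx,cy),rad=").replace("cx,cy=ce[k]\n    A","e=cv2.fitEllipse(cv2.convexHull(cn));(cx,cy)=e[0];rad=min(e[1])/2\n    A")
s=s.replace(",'hub',hub(D[n])","")
open('meas.py','w').write(s)
E
python3 meas.py d0.pkl d1.pkl; python3 rel.py 523.5 -189 180 73
```

```text
d0.pkl top rim (array([ 522.99212551, -191.70020067,   93.12308846]), 101, np.float64(0.6129247796723689))
  needle yaw, value deg, r, c (np.float64(15.11957652253683), np.float64(-31.119576522536832), 21.384220123291016, (661.4501266479492, -228.869140625))
d0.pkl side rim (array([ 523.44927854, -189.93694589,   90.20654478]), 88, np.float64(1.090332205588922))
  needle yaw, value deg, r, c (np.float64(-5.719419479239179), np.float64(-10.280580520760822), 19.71453857421875, (660.131649017334, -224.0765495300293))
d1.pkl top rim (array([ 522.73579978, -191.87068821,   93.1846544 ]), 102, np.float64(0.7083548693764925))
  needle yaw, value deg, r, c (np.float64(15.39714661581184), np.float64(-31.39714661581184), 21.264310836791992, (661.531421661377, -228.86048698425293))
d1.pkl side rim (array([ 521.60420263, -190.24947065,   92.02953869]), 32, np.float64(0.33769065813459775))
  needle yaw, value deg, r, c (np.float64(-6.320001084880601), np.float64(-9.679998915119398), 19.623703002929688, (660.0940399169922, -223.98369979858398))
t 20.175 pos [437.2 121.7 183.7] rot [-178.5   -2.4   -1.5] F [-0.5 -0.  -0.6] w 45.5 q6 104.5 left [  86.3 -310.7   -3.7] -74.5
[1.0, 3.4, 0.0] -8.3
[0.5, 3.5, 0.0] -8.3
[0.0, 3.6, 0.0] -8.3
[-0.5, 3.5, 0.0] -8.3
[-1.0, 3.4, 0.0] -8.3
[-1.5, 3.3, 0.0] -8.3
[-1.9, 3.0, 0.0] -8.3
[-2.3, 2.7, 0.0] -8.3
[-2.7, 2.3, 0.0] -8.3
```

```bash
python3 -m jog '[[[-0.5,5.5,-1.5],-1.5,0.5],[[0,5.5,0],-1.5,0.5],[[0,5.5,0],-1.5,0.5],[[0,5.5,0],-1.5,0.5],[[0.5,5.0,0],-1.5,0.5],[[5,1,0],-1.5,0.5],[[3,0,0],-2,0.5],[[0,0,0],0,0.5]]' >/dev/null; python3 rel.py 525 -189.3 135 10 2
```

```text
t 21.175 pos [ 519.7 -155.4  178.4] rot [-178.4   -1.1    9.9] F [-1.1 -0.1  0.5] w 45.6 q6 60.1 left [  5.3 -33.9 -43.4] -0.1
[-0.0, 1.7, 2.2] -0.1
[-0.0, 1.7, 2.2] -0.1
```

```bash
python3 -m jog '[[[0,1.7,0],0,0.5],[[0,1.7,1.5],0,0.5],[[0,0,0],0,0.5]]' >/dev/null; python3 rel.py 525 -189.3 114 10 1
```

```text
t 21.55 pos [ 522.3 -190.   158.7] rot [-178.2   -0.7    9.8] F [ 0.3 -0.3 -0.6] w 45.7 q6 56.9 left [  2.7   0.7 -44.7] -0.2
[0.3, -0.0, 4.5] -0.2
```

```bash
python3 -m jog '[[[0.3,0,2.2],0,0.5],[[0,0,2],0,0.5],[[0,0,0],0,0.5]]' >/dev/null; python3 rel.py 525 -189.3 114 10 1;python3 -m jog '[[[0,0,0],0,0],[[0,0,0],0,0],[[0,0,0],0,0],[[0,0,0],0,0]]' 20;  python3 - <<'E'
from meas import *
import pickle
D={n:grab(n) for n in('top','side')};pickle.dump(D,open('d2.pkl','wb'))
im=np.hstack([cv2.resize(ortho(D[n],600,-200,100,130,2),(400,400)) for n in D]);cv2.imwrite('pics/h.png',im[:,:,::-1])
E
```

```text
t 21.925 pos [ 524.1 -188.7  116. ] rot [-178.2   -0.7    9.7] F [-0.3  1.2 -1. ] w 45.8 q6 56.9 left [ 0.9 -0.6 -2. ] -0.3
[0.1, 0.1, 0.2] -0.3
time_s: 22.42
ee_pos: [524.5, -190.2, 117.1]
ee_rot: [-178.4, -0.8, 9.7]
force: [0.3, -1.5, -5.4]
gripper_width: 31.7
```

View pics/h.png

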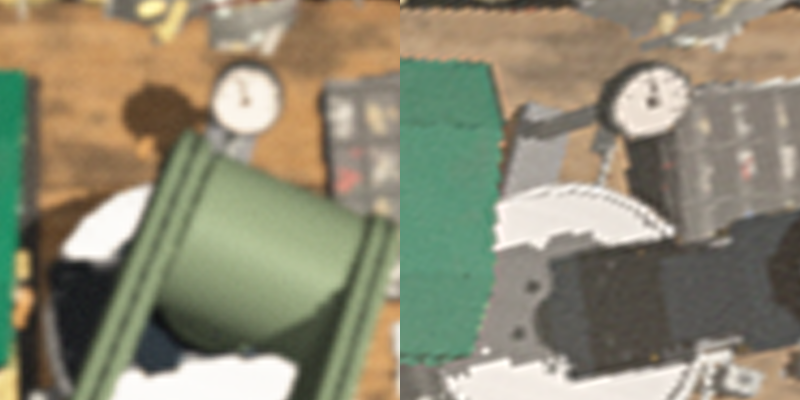

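Hub is gripped (31.7 mm). The dial is visible in both views, at (247,98) in the top view and (652,98) in the side view. Now I turn anticlockwise in steps and read the needle each time.

```bash
cat > rd.py <<'E'
from meas import *
s=telemetry.state(); n=[needle(grab(k))[1] for k in('top','side')]
r='%.2f yaw %.1f needle %.1f %.1f'%(s['time_s'],s['ee_rot'][2],*n)
print(r,'pos',s['ee_pos'].round(1),'rot',s['ee_rot'].round(1),'F',s['force'].round(1),'w',s['gripper_width'].round(1),'q6',s['qpos'][5].round(1)); open('rd.txt','a').write(r+'\n')
E
python3 rd.py
for i in 1 2; do :; done
python3 -m jog '[[[0,0,0],-5,0],[[0,0,0],-5,0],[[0,0,0],-5,0],[[0,0,0],-5,0],[[0,0,0],0,0]]' >/dev/null; python3 rd.py
python3 -m jog '[[[0,0,0],-5,0],[[0,0,0],-5,0],[[0,0,0],-5,0],[[0,0,0],-5,0],[[0,0,0],0,0]]' >/dev/null; python3 rd.py
```

```text
Traceback (most recent call last):
  File "rd.py", line 4, in <module>
    print(r,'pos',s['ee_pos'].round(1),'rot',s['ee_rot'].round(1),'F',s['force'].round(1),'w',s['gripper_width'].round(1),'q6',s['qpos'][5].round(1)); open('rd.txt','a').write(r+'\n')
                                                                                              ^^^^^^^^^^^^^^^^^^^^^^^^
AttributeError: 'float' object has no attribute 'round'
Traceback (most recent call last):
  File "rd.py", line 4, in <module>
    print(r,'pos',s['ee_pos'].round(1),'rot',s['ee_rot'].round(1),'F',s['force'].round(1),'w',s['gripper_width'].round(1),'q6',s['qpos'][5].round(1)); open('rd.txt','a').write(r+'\n')
                                                                                              ^^^^^^^^^^^^^^^^^^^^^^^^
AttributeError: 'float' object has no attribute 'round'
Traceback (most recent call last):
  File "rd.py", line 4, in <module>
    print(r,'pos',s['ee_pos'].round(1),'rot',s['ee_rot'].round(1),'F',s['force'].round(1),'w',s['gripper_width'].round(1),'q6',s['qpos'][5].round(1)); open('rd.txt','a').write(r+'\n')
                                                                                              ^^^^^^^^^^^^^^^^^^^^^^^^
AttributeError: 'float' object has no attribute 'round'
```

```bash
sed -i "s/s\['gripper_width'\].round(1)/round(s['gripper_width'],1)/" rd.py; python3 rd.py
python3 -m jog '[[[0,0,0],-5,0],[[0,0,0],-5,0],[[0,0,0],-5,0],[[0,0,0],-5,0],[[0,0,0],0,0]]' >/dev/null; python3 rd.py
python3 -m jog '[[[0,0,0],-5,0],[[0,0,0],-5,0],[[0,0,0],-5,0],[[0,0,0],-5,0],[[0,0,0],0,0]]' >/dev/null; python3 rd.py
```

```text
24.07 yaw 50.4 needle 11.6 23.5 pos [ 524.6 -190.4  117.2] rot [-179.3   -1.7   50.4] F [ 0.1 -1.  -5.7] w 31.8 q6 16.2
24.80 yaw 70.6 needle 33.6 43.4 pos [ 524.8 -190.4  117.2] rot [-179.9   -1.9   70.6] F [ 1.  -1.8 -3.7] w 31.4 q6 -4.0
25.52 yaw 90.6 needle 51.5 51.1 pos [ 524.9 -190.4  117.4] rot [179.4  -1.8  90.6] F [ 1.9 -1.3 -4.9] w 31.6 q6 -24.1
```

```bash
python3 -m jog '[[[0,0,0],-5,0],[[0,0,0],-5,0],[[0,0,0],-5,0],[[0,0,0],-5,0],[[0,0,0],0,0]]' >/dev/null; python3 rd.py
python3 -m jog '[[[0,0,0],-5,0],[[0,0,0],-5,0],[[0,0,0],-5,0],[[0,0,0],-5,0],[[0,0,0],0,0]]' >/dev/null; python3 rd.py
python3 -m jog '[[[0,0,0],-5,0],[[0,0,0],-5,0],[[0,0,0],-5,0],[[0,0,0],-5,0],[[0,0,0],0,0]]' >/dev/null; python3 rd.py
python3 -m jog '[[[0,0,0],-5,0],[[0,0,0],-5,0],[[0,0,0],-5,0],[[0,0,0],-5,0],[[0,0,0],0,0]]' >/dev/null; python3 rd.py
python3 -m jog '[[[0,0,0],-5,0],[[0,0,0],-5,0],[[0,0,0],-5,0],[[0,0,0],-5,0],[[0,0,0],0,0]]' >/dev/null; python3 rd.py
```

```text
26.25 yaw 110.6 needle 60.5 65.7 pos [ 525.  -190.3  117.6] rot [178.8  -1.5 110.6] F [ 3.  -1.5 -4.4] w 31.7 q6 -44.1
26.98 yaw 130.7 needle 65.0 70.5 pos [ 524.9 -190.1  117.6] rot [178.4  -1.  130.7] F [ 0.7 -0.6 -4.8] w 31.5 q6 -64.1
27.70 yaw 150.6 needle 61.0 60.1 pos [ 524.9 -190.1  117.8] rot [178.1  -0.4 150.6] F [ 1.2 -0.5 -2.8] w 31.7 q6 -84.1
28.43 yaw 170.6 needle 47.9 50.8 pos [ 524.8 -190.1  117.8] rot [178.1   0.3 170.6] F [ 0.2  0.1 -3.6] w 31.6 q6 -104.1
29.15 yaw -169.5 needle 31.1 39.4 pos [ 524.9 -190.1  117.8] rot [ 178.3    1.  -169.5] F [ 0.8 -0.4 -3.4] w 31.6 q6 -124.1
```

```bash
python3 - <<'E'
from h import *
from scipy.optimize import curve_fit
L=[l.split() for l in open('rd.txt')]
x=np.array([float(l[2]) for l in L])%360
for k in(4,5):
    y=np.array([float(l[k]) for l in L]); print(curve_fit(lambda t,a,p,c:a*np.cos(np.radians(t-p))+c,x,y,[60,130,0])[0])
E
python3 -m jog '[[[0,0,0],5,0],[[0,0,0],5,0],[[0,0,0],5,0],[[0,0,0],5,0],[[0,0,0],5,0],[[0,0,0],5,0],[[0,0,0],5,0],[[0,0,0],5,0],[[0,0,0],5,0],[[0,0,0],5,0]]' >/dev/null
python3 -m jog '[[[0,0,0],5,0],[[0,0,0],4,0],[[0,0,0],0,0],[[0,0,0],0,0]]' >/dev/null; python3 rd.py
```

```text
[ 65.8052637  129.21598359  -0.83264117]
[ 54.10800292 128.39895254  12.57269065]
31.00 yaw 128.5 needle 64.7 69.5 pos [ 524.9 -190.1  117.8] rot [178.4  -1.1 128.5] F [ 1.1 -2.  -5.1] w 31.5 q6 -62.0
```

```bash
python3 -m jog '[[[0,0,0],-0.7,0],[[0,0,0],0,0],[[0,0,0],0,0.42],[[0,0,0],0,0.42],[[0,0,0],0,0.42],[[0,0,-3],0,0.42],[[0,0,-4],0,0.42],[[0,0,0],0,0.42]]'; python3 rd.py; python3 rel.py 430 -290 190 96 8
```

```text
time_s: 32.1
ee_pos: [524.7, -191.5, 191.5]
ee_rot: [178.2, -1.1, 129.3]
force: [-0.5, -0.7, -1.1]
gripper_width: 38.1
32.10 yaw 129.3 needle -141.0 69.6 pos [ 524.7 -191.5  191.5] rot [178.2  -1.1 129.3] F [-0.5 -0.7 -1.1] w 38.1 q6 -62.6
t 32.2 pos [ 522.7 -190.6  188.2] rot [178.4  -1.4 129.3] F [ 0.   0.4 -0.2] w 38.3 q6 -62.6 left [-92.7 -99.4   1.8] 33.3
[-0.2, -1.7, -0.0] 4.2
[-0.3, -1.7, -0.0] 4.2
[-0.5, -1.6, -0.0] 4.2
[-0.6, -1.6, -0.0] 4.2
[-0.7, -1.5, -0.0] 4.2
[-0.8, -1.5, -0.0] 4.2
[-0.9, -1.4, -0.0] 4.2
[-1.0, -1.4, -0.0] 4.2
```

```bash
python3 -m jog '[[[-0.2,-2.2,0],4,0.42],[[-0.4,-2.2,0],4,0.42],[[-0.5,-2.1,0],4,0.42],[[-0.6,-2.1,0],4,0.42],[[-0.5,-2.0,0],4,0.42],[[-0.5,-2.0,0],4,0.42],[[-0.5,-1.9,0],4,0.42],[[0,0,0],0,0.42]]'
python3 - <<'E'
from meas import *
import pickle
D={n:grab(n) for n in('top','side')};pickle.dump(D,open('d3.pkl','wb'))
print(rim(D['top']),needle(D['top']),needle(D['side']))
o=lambda n:cv2.resize(ortho(D[n],500,-320,16,200,1.5),(400,400))
im=np.hstack([o('top'),o('side')]);cv2.imwrite('pics/m.png',im[:,:,::-1])
E
```

```text
time_s: 33.2
ee_pos: [392.0, -288.5, 174.7]
ee_rot: [-179.6, -2.7, 99.2]
force: [-0.2, -0.5, -0.1]
gripper_width: 38.6
(array([ 527.44812243, -190.75935184,   92.82319744]), 83, np.float64(0.7742711112417453)) (np.float64(-81.08438800279207), np.float64(65.08438800279207), 21.354520797729492, (661.4594421386719, -228.78740119934082)) (np.float64(-85.8161225016756), np.float64(69.8161225016756), 19.615554809570312, (660.164966583252, -223.96893119812012))
```

View pics/m.png

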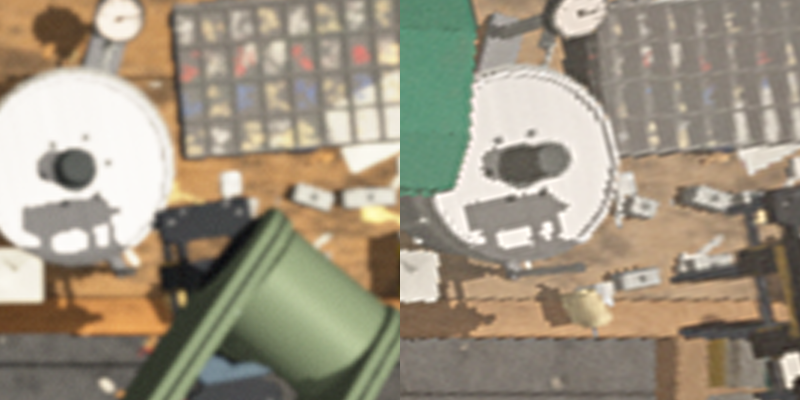

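Needle sits at its peak (65° top, 70° side). The side view shows the three mediums still in place, at about (637,278), (710,262) and (715,200).

```bash
python3 rel.py 422.5 -361.5 80 101 3
```

```text
t 33.3 pos [ 393.5 -288.2  175. ] rot [-179.7   -2.7   99.3] F [ 0.3  0.7 -0. ] w 38.0 q6 -48.7 left [ 29.  -73.3 -95. ] -1.7
[-2.6, 0.6, 3.2] -0.6
[-2.6, 0.5, 3.2] -0.6
[-2.6, 0.5, 3.2] -0.6
```

```bash
python3 -m jog '[[[-2.6,0.6,1],-1,0.36],[[-2.6,0.6,3],-1,0.36],[[-2.5,0.4,4],0,0.36],[[0,0,1],0,0.36],[[0,0,0],0,0.36]]'>/dev/null; python3 rel.py 422.5 -361.5 26 101 1
```

```text
t 33.925 pos [ 425.9 -357.2   79.3] rot [-180.    -2.7  101.6] F [-0.5 -0.4  0.2] w 33.0 q6 -54.8 left [ -3.4  -4.3 -53.3] 0.6
[-0.3, -0.4, 5.3] 0.6
```

```bash
python3 -m jog '[[[-0.3,-0.4,2.5],0,0.36],[[0,0,2],0,0.36],[[0,0,0],0,0.36]]'>/dev/null; python3 rel.py 422.5 -361.5 25 101 1
```

```text
t 34.3 pos [ 424.2 -358.2   37.8] rot [179.8  -2.4 101.8] F [ 0.3 -0.4 -0.3] w 32.6 q6 -55.5 left [ -1.7  -3.3 -12.8] 0.8
[-0.3, -0.2, 1.3] 0.8
```

```bash
python3 -m jog '[[[-0.3,-0.1,0.9],0,0.36],[[0,0,0.3],0,0.36],[[0,0,0.1],0,0.36],[[0,0,0],0,0],[[0,0,0],0,0],[[0,0,0],0,0],[[0,0,0],0,0]]' 30; python3 rel.py 469.7 -219.6 190 94 5
```

```text
time_s: 35.17
ee_pos: [425.5, -361.8, 27.8]
ee_rot: [179.6, -2.1, 101.8]
force: [0.4, 0.1, -0.4]
gripper_width: 18.0
t 35.175 pos [ 425.5 -361.8   27.8] rot [179.6  -2.1 101.8] F [ 0.4  0.1 -0.4] w 18.0 q6 -55.8 left [ 44.2 142.2 162.2] 7.8
[2.6, 1.4, -3.2] 1.6
[2.6, 1.4, -3.2] 1.6
[2.7, 1.3, -3.2] 1.6
[2.7, 1.2, -3.2] 1.6
[2.7, 1.2, -3.2] 1.6
```

```bash
python3 -m jog '[[[0,0,-5],0,0],[[0,0,-5],1.6,0],[[2.6,1.3,-4],1.6,0],[[3.5,1.3,0],1.6,0],[[3.5,1.3,0],1.6,0],[[2.2,0.5,0],1.4,0],[[0,0,0],0,0]]'; python3 rel.py 469.7 -219.6 125 94 1
```

```text
time_s: 36.05
ee_pos: [453.8, -241.0, 176.5]
ee_rot: [179.8, -2.2, 93.7]
force: [0.1, -1.1, -1.6]
gripper_width: 17.4
t 36.05 pos [ 453.8 -241.   176.5] rot [179.8  -2.2  93.7] F [ 0.1 -1.1 -1.6] w 17.4 q6 -35.1 left [ 15.9  21.4 -51.5] -0.3
[2.0, 1.7, 5.2] -0.3
```

```bash
python3 -m jog '[[[2.0,1.7,1],0,0],[[0,0,2.5],0,0],[[0,0,1],0,0],[[0,0,0],0,0]]'>/dev/null; python3 rel.py 469.7 -219.6 111 94 1
```

```text
t 36.55 pos [ 470.3 -220.7  131.5] rot [179.8  -2.   93.7] F [-0.1  0.5 -0.7] w 17.7 q6 -32.4 left [ -0.6   1.1 -20.5] -0.3
[0.1, -0.0, 2.0] -0.3
```

```bash
python3 -m jog '[[[0.1,0,1.0],0,0],[[0,0,0.7],0,0],[[0,0,0.2],0,0],[[0,0,0],0,0]]'; python3 rel.py 469.7 -219.6 110 94 1
```

```text
time_s: 37.05
ee_pos: [470.8, -220.3, 112.5]
ee_rot: [179.7, -2.0, 93.6]
force: [-0.3, -0.2, -1.6]
gripper_width: 17.7
t 37.05 pos [ 470.8 -220.3  112.5] rot [179.7  -2.   93.6] F [-0.3 -0.2 -1.6] w 17.7 q6 -32.4 left [-1.1  0.7 -2.5] -0.4
[0.1, -0.1, 0.3] -0.4
```

```bash
python3 -m jog '[[[0.1,-0.1,0.2],0,0],[[0,0,0.1],0,0],[[0,0,0],0,0]]'; python3 -m jog '[[[0,0,0],0,0.27],[[0,0,0],0,0.27],[[0,0,0],0,0.27],[[0,0,-3],0,0.27],[[0,0,-4],0,0.36],[[0,0,0],0,0.36]]'; python3 rel.py 437 -433 190 96 6
```

```text
time_s: 37.42
ee_pos: [470.0, -219.3, 109.9]
ee_rot: [179.6, -1.9, 93.6]
force: [0.3, -0.2, -0.2]
gripper_width: 17.4
time_s: 38.17
ee_pos: [470.0, -221.9, 182.0]
ee_rot: [179.6, -1.9, 93.6]
force: [-0.2, 0.4, -0.9]
gripper_width: 32.5
t 38.175 pos [ 470.  -221.9  182. ] rot [179.6  -1.9  93.6] F [-0.2  0.4 -0.9] w 32.5 q6 -32.2 left [ -33.  -211.1    8. ] -2.4
[-3.5, -0.8, -0.1] -0.4
[-3.5, -0.8, -0.1] -0.4
[-3.5, -0.8, -0.1] -0.4
[-3.5, -0.8, -0.1] -0.4
[-3.5, -0.9, -0.1] -0.4
[-3.4, -0.9, -0.1] -0.4
```

```bash
cat > chk.py <<'E'
from h import *
import pickle
A=pickle.load(open('d3.pkl','rb'))['side']; B=grab('side')
for n,p in dict(m1=(502,-434),m2=(437,-433),short=(494,-365),long=(501,-489)).items():
    a=cv2.cvtColor(ortho(A,*p,16,22,2),cv2.COLOR_RGB2GRAY);b=cv2.cvtColor(ortho(B,*p,16,60,2),cv2.COLOR_RGB2GRAY)
    r=cv2.matchTemplate(b,a,cv2.TM_CCOEFF_NORMED);_,v,_,l=cv2.minMaxLoc(r); print(n,round(v,2),'shift dx %.1f dy %.1f'%((76-l[1])/2,(76-l[0])/2))
E
python3 chk.py; python3 -m jog '[[[-3.5,-0.8,0],-0.4,0.36],[[-4,-0.9,0],-0.4,0.36],[[-4,-0.9,0],-0.4,0.36],[[-4,-0.7,0],-0.4,0.36],[[-3.5,-0.5,1],0,0.36],[[-1,0,3],0,0.36],[[0,0,0],0,0.36]]'>/dev/null; python3 rel.py 437 -433 70 96 2
```

```text
m1 0.45 shift dx -25.0 dy 4.5
m2 0.63 shift dx 38.0 dy 38.0
short 0.39 shift dx -0.5 dy 0.0
long 0.37 shift dx 34.5 dy -14.0
t 39.1 pos [ 441.9 -424.   121.8] rot [-179.7   -2.7   95.3] F [ 1.  -0.2 -0. ] w 32.9 q6 -51.8 left [ -4.9  -9.  -51.8] -0.7
[-0.4, -0.3, 2.6] -0.3
[-0.4, -0.3, 2.6] -0.3
```

Run:
```python
from h import *
import pickle
D={n:grab(n) for n in('top','side')};pickle.dump(D,open('d4.pkl','wb'))
o=lambda n:ortho(D[n],470,-400,16,100,2)
im=np.hstack([o('top'),o('side')]);cv2.imwrite('pics/m2.png',im[:,:,::-1])
```

```text
(no output)
```

View pics/m2.png

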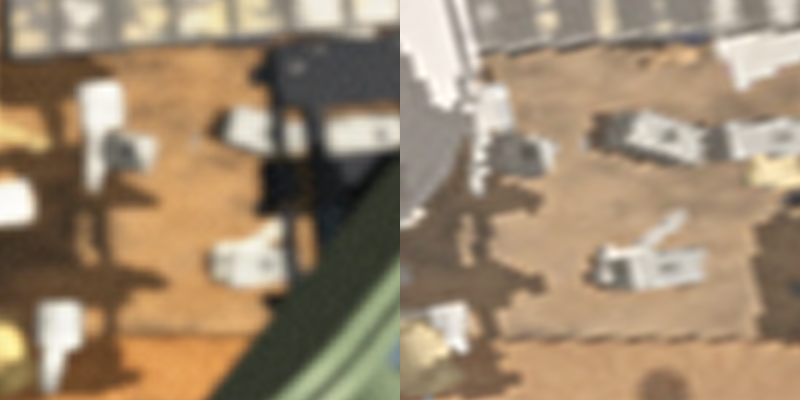

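m2 dot at (672,265) and m1 dot at (668,135) in the side half, so both are unmoved.

```bash
python3 -m jog '[[[-0.5,-0.4,3],-0.5,0.36],[[-0.5,0,3],0,0.36],[[0,0,1.5],0,0.36],[[0,0,0],0,0.36]]'>/dev/null; python3 rel.py 437 -434 25 96 1
```

```text
t 39.7 pos [ 443.5 -431.5   53.6] rot [179.7  -2.   96.1] F [-0.  -0.1 -0.5] w 33.0 q6 -53.3 left [ -6.5  -2.5 -28.6] 0.1
[-0.2, -0.7, 2.9] 0.1
```

```bash
python3 -m jog '[[[-0.2,-0.7,1.4],0,0.36],[[0,0,0.8],0,0.36],[[0,0,0],0,0.36]]'>/dev/null; python3 rel.py 437 -434 25 96 1
```

```text
t 40.075 pos [ 437.5 -434.1   32.7] rot [179.6  -1.9  96.2] F [ 0.1 -0.7  0. ] w 32.9 q6 -54.0 left [-0.5  0.1 -7.7] 0.2
[0.0, -0.0, 0.8] 0.2
```

```bash
python3 -m jog '[[[0,0,0.6],0,0.36],[[0,0,0.1],0,0.36],[[0,0,0],0,0],[[0,0,0],0,0],[[0,0,0],0,0],[[0,0,0],0,0]]' 30; python3 rel.py 476.8 -176.4 190 74 7
```

```text
time_s: 40.83
ee_pos: [437.9, -434.3, 25.9]
ee_rot: [179.5, -1.8, 96.2]
force: [-0.4, -0.6, -1.0]
gripper_width: 17.4
t 40.825 pos [ 437.9 -434.3   25.9] rot [179.5  -1.8  96.2] F [-0.4 -0.6 -1. ] w 17.4 q6 -54.0 left [ 38.9 257.9 164.1] 22.2
[3.6, 0.9, -2.3] 3.2
[3.7, 0.7, -2.3] 3.2
[3.7, 0.5, -2.3] 3.2
[3.7, 0.3, -2.3] 3.2
[3.7, 0.1, -2.3] 3.2
[3.7, -0.1, -2.3] 3.2
[3.7, -0.3, -2.3] 3.2
```

```bash
python3 -m jog '[[[0,0,-5],0,0],[[0,0,-5],0,0],[[3,0.8,-5],3,0],[[4.3,1,0],4,0],[[4.3,0.7,0],4,0],[[4.3,0.4,0],4,0],[[4.3,0,0],4,0],[[4.3,-0.3,0],3.2,0],[[0,0,0],0,0]]'; python3 rel.py 476.8 -176.4 130 74 1
```

```text
time_s: 41.95
ee_pos: [480.5, -188.4, 189.3]
ee_rot: [-179.9, -1.9, 73.1]
force: [-0.2, -1.1, -0.9]
gripper_width: 17.8
t 41.95 pos [ 480.5 -188.4  189.3] rot [-179.9   -1.9   73.1] F [-0.2 -1.1 -0.9] w 17.8 q6 -7.8 left [ -3.7  12.  -59.3] -0.9
[1.0, -0.7, 5.9] -0.9
```

```bash
python3 -m jog '[[[1,-0.6,2],-0.8,0],[[0,0,3],0,0],[[0,0,1],0,0],[[0,0,0],0,0]]'>/dev/null; python3 rel.py 476.8 -176.4 109 74 1
```

```text
t 42.45 pos [ 478.8 -177.3  129.4] rot [179.9  -1.8  74. ] F [-0.1  0.4 -0.6] w 17.7 q6 -7.9 left [ -2.    0.9 -20.4] -0.0
[0.0, -0.2, 2.0] -0.0
```

```bash
python3 -m jog '[[[0,-0.2,1.0],0,0],[[0,0,0.7],0,0],[[0,0,0.2],0,0],[[0,0,0],0,0]]'>/dev/null; python3 rel.py 476.8 -176.4 108 74 1
```

```text
t 42.95 pos [ 478.2 -177.5  110.9] rot [179.7  -1.8  73.9] F [ 0.3  1.1 -0.9] w 18.1 q6 -8.0 left [-1.4  1.1 -2.9] -0.1
[0.1, -0.2, 0.3] -0.1
```

```bash
python3 -m jog '[[[0.1,-0.1,0.2],0,0],[[0,0,0.1],0,0],[[0,0,0],0,0]]'; python3 -m jog '[[[0,0,0],0,0.27],[[0,0,0],0,0.27],[[0,0,0],0,0.27],[[0,0,-3],0,0.27],[[0,0,-4],0,0.36],[[0,0,0],0,0.36]]'; python3 rel.py 502 -434 185 76 6
```

```text
time_s: 43.32
ee_pos: [477.9, -176.1, 108.3]
ee_rot: [179.6, -1.8, 73.9]
force: [-0.5, -0.5, -1.9]
gripper_width: 17.6
time_s: 44.08
ee_pos: [477.2, -178.2, 180.3]
ee_rot: [179.6, -1.8, 73.9]
force: [0.2, -1.3, -1.0]
gripper_width: 32.9
t 44.075 pos [ 477.2 -178.2  180.3] rot [179.6  -1.8  73.9] F [ 0.2 -1.3 -1. ] w 32.9 q6 -7.8 left [  24.8 -255.8    4.7] -2.1
[-4.0, 1.6, -0.1] -0.3
[-4.0, 1.6, -0.1] -0.3
[-4.0, 1.5, -0.1] -0.3
[-4.0, 1.5, -0.1] -0.3
[-4.0, 1.5, -0.1] -0.3
[-4.0, 1.5, -0.1] -0.3
```

```bash
python3 -m jog '[[[-4.0,1.6,0],0,0.36],[[-4.3,1.5,0],0,0.36],[[-4.3,1.5,0],0,0.36],[[-4.3,1.5,0],0,0.36],[[-4.3,1.5,0],0,0.36],[[-2,0.8,0],-1,0.36],[[0,0,2],-1,0.36],[[0,0,0],0,0.36]]'>/dev/null
python3 - <<'E'
from h import *
B=grab('side')
import pickle;A=pickle.load(open('d4.pkl','rb'))['side']
a=cv2.cvtColor(ortho(A,502,-434,16,20,2),cv2.COLOR_RGB2GRAY);b=cv2.cvtColor(ortho(B,502,-434,16,60,2),cv2.COLOR_RGB2GRAY)
r=cv2.matchTemplate(b,a,cv2.TM_CCOEFF_NORMED);_,v,_,l=cv2.minMaxLoc(r);print(v,(80-l[1])/2,(80-l[0])/2)
cv2.imwrite('pics/m1.png',cv2.resize(ortho(B,502,-434,16,60,3)[:,:,::-1],(360,360)))
E
python3 rel.py 502 -434 80 76 2
```

```text
0.9987462162971497 0.0 0.0
t 45.125 pos [ 492.4 -429.8  145.6] rot [180.  -2.  76.] F [ 0.6 -0.1 -0.3] w 33.0 q6 -29.8 left [  9.6  -4.2 -65.6] 0.0
[-0.1, 0.5, 3.3] 0.0
[-0.1, 0.5, 3.3] 0.0
```

View pics/m1.png

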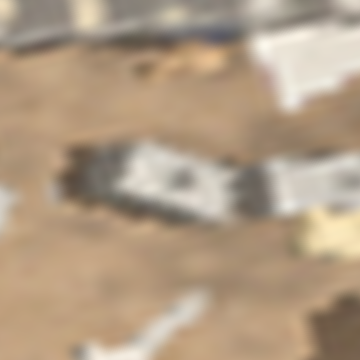

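m1 is unmoved (dot at (182,178), match 0.999).

```bash
python3 -m jog '[[[0,0.5,3],0,0.36],[[0,0.4,3],0,0.36],[[0,0,2],0,0.36],[[0,0,0],0,0.36]]'>/dev/null; python3 rel.py 501 -434 25 76 1
```

```text
t 45.625 pos [ 504.2 -429.3   67.2] rot [179.7  -1.8  76.1] F [0.5 0.2 0.2] w 33.3 q6 -29.5 left [ -3.2  -4.7 -42.2] 0.1
[-0.5, -0.2, 4.2] 0.1
```

```bash
python3 -m jog '[[[-0.5,-0.2,2],0,0.36],[[0,0,1.5],0,0.36],[[0,0,0],0,0.36]]'>/dev/null; python3 rel.py 501 -434 25 76 1
```

```text
t 46.0 pos [ 503.9 -433.7   35.4] rot [179.3  -1.6  76.1] F [ 0.4  0.4 -0.1] w 33.5 q6 -30.0 left [ -2.9  -0.3 -10.4] 0.1
[-0.1, -0.3, 1.0] 0.1
```

```bash
python3 -m jog '[[[-0.1,-0.2,0.7],0,0.36],[[0,0,0.3],0,0.36],[[0,0,0],0,0.36],[[0,0,0],0,0],[[0,0,0],0,0],[[0,0,0],0,0],[[0,0,0],0,0]]' 30; python3 rel.py 493.7 -136 190 54 8
```

```text
time_s: 46.88
ee_pos: [503.2, -434.8, 27.4]
ee_rot: [179.1, -1.5, 76.2]
force: [0.5, -0.5, -0.1]
gripper_width: 17.9
t 46.875 pos [ 503.2 -434.8   27.4] rot [179.1  -1.5  76.2] F [ 0.5 -0.5 -0.1] w 17.9 q6 -30.2 left [ -9.5 298.8 162.6] 22.2
[3.6, -1.0, -2.0] 2.8
[3.5, -1.2, -2.0] 2.8
[3.5, -1.4, -2.0] 2.8
[3.4, -1.5, -2.0] 2.8
[3.3, -1.7, -2.0] 2.8
[3.3, -1.8, -2.0] 2.8
[3.2, -2.0, -2.0] 2.8
[3.1, -2.1, -2.0] 2.8
```

```bash
python3 -m jog '[[[0,0,-5],0,0],[[0,0,-5],0,0],[[2.5,-0.8,-5],3,0],[[4.5,-1.4,-1.5],3,0],[[4.3,-1.6,0],3,0],[[4.2,-1.8,0],3,0],[[4.1,-2.0,0],3,0],[[4,-2.2,0],3,0],[[3,-1.9,0],4,0],[[0,0,0],0,0]]'; python3 rel.py 493.7 -136 140 54 1
```

```text
time_s: 48.12
ee_pos: [497.2, -138.7, 204.0]
ee_rot: [179.7, -1.9, 53.3]
force: [-0.6, -0.3, -0.1]
gripper_width: 17.6
t 48.125 pos [ 497.2 -138.7  204. ] rot [179.7  -1.9  53.3] F [-0.6 -0.3 -0.1] w 17.6 q6 18.0 left [ -3.5   2.7 -64. ] -0.7
[0.0, -0.4, 6.4] -0.7
```

```bash
python3 -m jog '[[[0,-0.4,2.5],-0.7,0],[[0,0,3],0,0],[[0,0,1],0,0],[[0,0,0],0,0]]'>/dev/null; python3 rel.py 493.7 -136 110 54 1
```

```text
t 48.625 pos [ 496.8 -137.3  138.7] rot [179.4  -1.9  54.1] F [ 0.5  0.8 -1. ] w 17.5 q6 17.1 left [ -3.1   1.3 -28.7] 0.1
[-0.1, -0.3, 2.9] 0.1
```

```bash
python3 -m jog '[[[-0.1,-0.3,1.3],0,0],[[0,0,1],0,0],[[0,0,0.3],0,0],[[0,0,0],0,0]]'>/dev/null; python3 rel.py 493.7 -136 109.5 54 1
```

```text
t 49.125 pos [ 495.6 -136.8  112.7] rot [179.2  -1.9  54.1] F [ 1.1  0.1 -0.6] w 17.5 q6 17.0 left [-1.9  0.8 -3.2] 0.1
[-0.0, -0.2, 0.3] 0.1
```

```bash
python3 -m jog '[[[0,-0.2,0.2],0,0],[[0,0,0.1],0,0],[[0,0,0],0,0]]'; python3 -m jog '[[[0,0,0],0,0.27],[[0,0,0],0,0.27],[[0,0,0],0,0.27],[[0,0,-3],0,0.27],[[0,0,-4],0,0.36],[[0,0,-1],0,0.36]]'; python3 -m jog '[[[-5,0,0],0,0.36],[[-5,0,0],0,0.36],[[-5,2,0],0,0.36],[[-5,3,0],0,0.36],[[-4,3,0],0,0.36],[[0,0,0],0,0.36],[[0,0,0],0,0.36]]'
python3 - <<'E'
from meas import *
import pickle
D={n:grab(n) for n in('top','side')};pickle.dump(D,open('d5.pkl','wb'))
for n in D: print(rim(D[n]),needle(D[n]))
im=np.hstack([cv2.resize(D['top']['color'][170:250,180:340],(800,400),interpolation=cv2.INTER_CUBIC)])
b=cv2.resize(D['side']['color'][100:325,200:350],(133*2,200*2))
c=cv2.resize(ortho(D['top'],490,-180,98,70,4),(400,400))
im=np.vstack([im[:, :],np.hstack([cv2.resize(c,(400,200*2)),b,np.zeros((400,800-666,3),np.uint8)])])
cv2.imwrite('pics/f.png',cv2.resize(im,(600,600))[:,:,::-1])
E
```

```text
time_s: 49.5
ee_pos: [494.4, -135.5, 110.1]
ee_rot: [179.1, -2.0, 54.1]
force: [-0.7, -0.1, -0.9]
gripper_width: 17.6
time_s: 50.25
ee_pos: [491.6, -137.0, 191.5]
ee_rot: [179.2, -1.9, 54.1]
force: [-0.5, 0.5, -0.9]
gripper_width: 32.7
time_s: 51.12
ee_pos: [412.6, -382.7, 179.2]
ee_rot: [179.6, -2.1, 54.2]
force: [-0.5, 0.7, -0.4]
gripper_width: 32.8
(array([ 527.3241841 , -191.08954829,   92.89937475]), 70, np.float64(0.7745701180415878)) (np.float64(-80.90659883351526), np.float64(64.90659883351526), 21.28582191467285, (661.4383773803711, -228.8749008178711))
(array([ 525.47659579, -190.90571382,   88.99097065]), 54, np.float64(1.9150255247221821)) (np.float64(-85.74389576959484), np.float64(69.74389576959484), 19.661714553833008, (660.1839904785156, -224.0567798614502))
```

View pics/f.png

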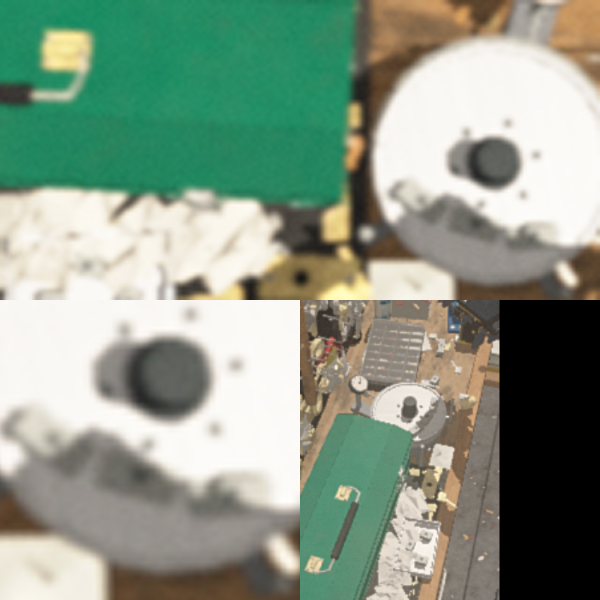

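Three weights are in place on the light side and the needle is unchanged, but the arm's shadow hides detail. I move away for a clear final look.

```bash
python3 -m jog '[[[-4.4,-1.8,-1.2],0,0.36],[[-4.4,-1.8,-1.2],0,0.36],[[-4.4,-1.8,-1.2],0,0.36],[[-4.4,-1.8,-1.2],0,0.36],[[0,0,0],0,0.36],[[0,0,0],0,0.36],[[0,0,0],0,0.36],[[0,0,0],0,0.36]]'
python3 - <<'E'
from meas import *
import pickle
D={n:grab(n) for n in('top','side')};pickle.dump(D,open('d6.pkl','wb'))
for n in D: print(rim(D[n]),needle(D[n]))
a=ortho(D['top'],490,-180,98,50,4);b=ortho(D['side'],490,-180,98,50,4)
c=cv2.resize(D['top']['color'][190:270,160:240],(200,200));d=cv2.resize(D['side']['color'][250:330,250:330],(200,200));e=cv2.resize(D['top']['color'][170:270,340:440],(200,200));f=cv2.resize(D['side']['color'][100:200,260:360],(200,200))
cv2.imwrite('pics/f2.png',np.vstack([np.hstack([a,b]),np.hstack([c,d,e,f])])[:,:,::-1])
E
```

```text
time_s: 52.22
ee_pos: [252.5, -477.9, 221.8]
ee_rot: [179.6, -2.2, 55.2]
force: [0.7, -0.8, -0.1]
gripper_width: 32.9
(array([ 526.40870087, -191.16470998,   93.37593702]), 95, np.float64(0.6215325018372226)) (np.float64(-80.72260549294344), np.float64(64.72260549294344), 21.36281967163086, (661.4235916137695, -228.82818794250488))
(array([ 523.59823847, -190.45325963,   90.43832264]), 86, np.float64(0.918730929693524)) (np.float64(-85.32884073855338), np.float64(69.32884073855338), 19.74684715270996, (660.0966262817383, -223.98750114440918))
```

View pics/f2.png

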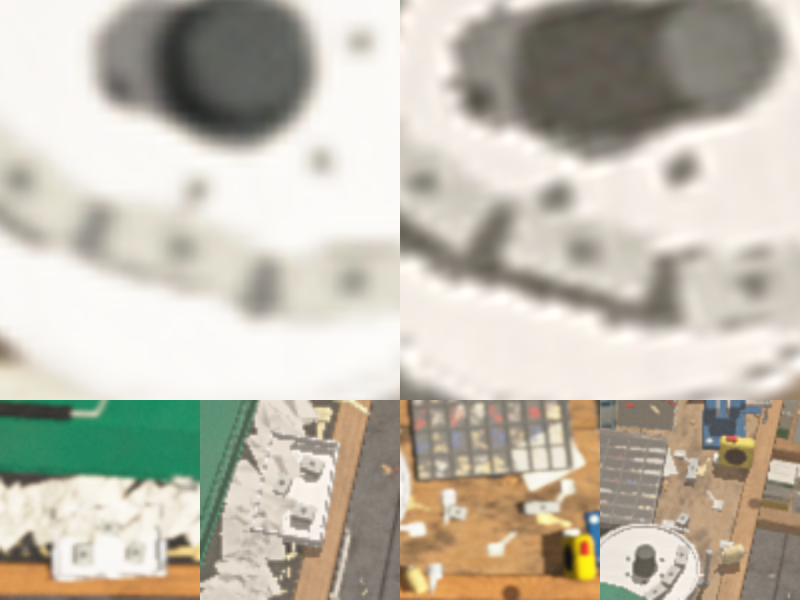

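Final view: the three mediums lie flat in a row, with dots at (20,180), (180,247) and (350,282), i.e. within about 2 mm of plan. The tray holds the old weights, the short and long weights are still on the bench, and the needle is at its maximum. I hand in.

```bash
python3 -c "
from workcell import job_done
print(job_done())"
```

```text
the job is handed in; nothing more can be done
None
```

The job is handed in, after about 52 s of robot time.

- **Old weights:** I lifted all three off the pulley into the tray. In the last pictures two are plain to see there. The third, at the tray's far side, shows only dimly against the paper; the gripper let it go inside the tray at about (446, 126).
- **High spot:** I turned the pulley by its hub through the needle's maximum. Fits to the readings put the peak at tool yaw 129.2° (top camera) and 128.4° (side camera). I left it at 129.3°. The last needle readings, 64.7° (top) and 69.3° (side), match the peak readings, and placing the weights did not shift it. The two cameras differ by about 5° on the needle angle, probably because the dial is tilted.
- **Medium weights:** All three lie flat on the side away from the gauge, between the index posts. Each is within about 2 mm of where I meant to put it. I set the row 5 to 10 mm closer to the hub than the example, with the two outer weights turned about 20°, to keep their corners off the bead.
- **Left alone:** The short and long weights are still on the bench. The last pictures show nothing else disturbed, and I saw no unusual forces. One automatic check for a knocked medium weight gave no clear result, so I checked again by eye: none had moved.

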